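Make up the wound kit and the injection kit at a field aid post

ROBOT

A 6-joint arm with a two-finger parallel gripper is mounted at the origin on the work surface. World frame = base frame: x ahead of the robot, y to its left, z up, the work surface at z = 0. Lengths are in m, angles in rad, forces in N, time in s.
With the tool pointing down it reaches from about 0.375 to 0.9 m from the base axis. Payload 3.1 kg.
Tool frame: the origin (TCP) lies at the centre of the arm's flange, where the gripper is bolted on; the fingertips stand 182 mm ahead of it and the grasp point (between the pads) lies 164 mm ahead of it; z points along the fingers, x is the direction in which the jaws open and shut, and the axes are right-handed (so a half turn about z gives the same grasp; the last joint's range is limited). The gripper opens to 87 mm and grips with 3 to 60 N. Pads are 19 mm wide; open, the fingers measure 117 mm over their backs; the gripper's body (75 mm by 190 mm) begins 51 mm behind the grasp point.
Start: joints at [-1.415, 0.527, 1.433, -0, 1.181, -0.178], TCP at [0.205, -0.59, 0.405] pointing down, gripper open.
Joint ranges: [-3.08, 3.08], [-0.75, 2.2], [0.22, 2.44], [-1.43, 4.57], [0, 2.65], [-2.85, 2.85]. Speed limits (rad/s): [2.79, 2.79, 3.14, 3.14, 3.14, 3.14].

INTERFACE

Orientations are given as a unit quaternion [x, y, z, w].
In Python, from rig import status, eyes, robot gives the robot as it stands. The module is installed in compiled form; this text tells all that it offers.
- The arm moves only by the tool step_arm, never from a script. Its argument "steps" is a list of rows, each a list of 7 numbers: the closure, from -1 (fully open) to 1 (shut), so that 0 is half open, then the shift along the tool's x, y, z each as a share of 0.025 m, from -1 to 1, then the turn, a rotation vector about the tool's x, y, z each as a share of 8 degrees, from -1 to 1. In form: [[jaw, dx, dy, dz, rx, ry, rz], ...]. A call has exactly 10 rows; each row shifts and turns the commanded pose from where the row before left it, along the tool's axes as they then stand; what a row does not reach is not made up. A row lasts 1/10 s, in which the tool goes at most 50 mm and 8.59 degrees, less where a joint would pass 70% of its speed; a pose out of reach is approached as far as the arm can. A call with a number of a shift or a turn outside -1 to 1 is refused whole. A call with a gripper value outside its range is refused whole. The fingers move at their own pace and stop on an object; "squeeze" is the grip in N (left out, the last holds). Time passes only in rows, so rows that do not move let the fingers close, or fill a call up. It gives the time, the measured TCP pose, the force and the opening at its end, in the units of the state.
- status.get_obs(): the state, without advancing time (a new reading comes with each control period).
- eyes.camera(name): name is "side" or "top" or "wrist"; returns (picture, depth): 480x640x3 uint8, red, green, blue; 480x640 float32, m along the optical axis (not along the pixel's ray), 0 where there is no reading.
- eyes.camera_info(name): a dict with "K" (3x3 intrinsics, pixels), "k1" (the pictures are not rectified: a ray, as slopes to the right and down, at radius r is drawn at 1 + k1 r^2 times it, then the intrinsics apply), "R" (3x3) and "t" (3): a world point X has camera coordinates R X + t. Camera axes: x right, y down, z forward; pixel columns grow to the right and rows downward; lengths in m; the calibration is good to about 2 mm. A picture is of the moment at which its call begins: read the wrist's pose just before it. camera_info takes no time and is no camera call; for the wrist camera it gives the pose at the moment of the call.
- robot.hand_in(): hands the job in, once; it reports no verdict.
The state is a dict: "time": time; "q": joint angles; "joint_velocities": joint speeds; "joint_torque": joint torques, N m; "position": TCP position; "tool_rot": TCP orientation; "ft_force": force on the tool from outside, world axes, zero at the start; "moment": the same for the moment, N m; "grip_width": finger opening in m.
Only numpy, scipy, OpenCV 4.12 (cv2) and the standard library are available. Lean on these libraries where they do the work, as an engineer would, in place of code of your own. Each camera call takes 0.05 s, during which the arm holds its last target.

TASK

Make up the two treatment kits from the stock in the middle of the table: the tall saline bottle, the open steel bowl and the low dressings carton go into the large square tray, the squat amber vial and the tall narrow carton into the small tray. Set each thing upright, the bowl mouth up, fully down in the recess made for its shape (in the large tray the bowl has the bigger round recess and the bottle the smaller), putting things down by hand rather than dropping them. Leave the tape roll, the flat tin and the flat white bottle standing where they are, and let go of everything.

Things in the scene. Friction and masses are not known exactly. Their poses are not given: they have to be found in the camera images.
- saline_c (a point): saline bottle: the tall slim round bottle of clear plastic with a paper label and a grey cap on a narrower neck, 42 mm across the body, 85 mm high; the straight body reaches at least 50 mm up. This point is at its centre, 42.5 mm above its underside. Stands upright on the table at the start, its z axis up.
- bowl_c (a point): steel bowl: the small open steel pot with thin walls, 58 mm across at the foot, 62 mm at the rim, 50 mm high, mouth up. This point is on its axis, 25 mm above its underside. Stands upright on the table at the start, its z axis up.
- dressings_c (a point): dressings carton: the low oblong cardboard box, 46 mm (its x) by 80 mm (its y), 42 mm high. This point is at its centre, 21 mm above its underside. Stands upright on the table at the start, its z axis up.
- vial_c (a point): vial: the small squat amber glass jar with a metal cap, 36 mm across up to 40 mm height, the cap above it 32 mm across, 55 mm high in all. This point is at its centre, 27.5 mm above its underside. Stands upright on the table at the start, its z axis up.
- ampoules_c (a point): ampoule carton: the tall narrow cardboard box, 46 mm (its x) by 32 mm (its y), 78 mm high. This point is at its centre, 39 mm above its underside. Stands upright on the table at the start, its z axis up.
- wound_tray: wound tray: the large square grey plastic tray, 175 by 175 mm, 12 mm high, fixed to the table, with three flat-floored recesses 8 mm deep (floors 4 mm above the table). Origin: centre of its underside, z up. In its own axes: an oblong recess 64 (x) by 98 (y) mm centred at x = -46, y = 0 mm for the dressings carton; a large round one, 84 mm across, at x = +40, y = +34 mm for the bowl; a small round one, 58 mm across, at x = +40, y = -50 mm for the saline bottle.
- injection_tray: injection tray: the small oblong grey plastic tray, 100 (x) by 165 (y) mm, 12 mm high, fixed to the table, with two flat-floored recesses 8 mm deep (floors 4 mm above the table). Origin: centre of its underside, z up. In its own axes: a round recess 54 mm across at x = 0, y = +40 mm for the vial; an oblong one 64 (x) by 50 (y) mm at x = 0, y = -40 mm for the ampoule carton.
- tape_roll_c (a point): roll of tape lying flat, a white ring 68 mm across, hole 44 mm, 25 mm high, loose: not part of a kit. This point is at its centre.
- tin_c (a point): closed round flat metal tin, 66 mm across, 40 mm high, loose: not part of a kit. This point is on its axis, 21 mm above its underside.
- rub_c (a point): flat white plastic bottle with a green cap, 34 (x) by 64 (y) mm, 80 mm high, loose: not part of a kit. This point is at its centre, 40 mm above its underside.

How it is judged:
By the outcome, as a careful person would: the job done as asked, in the order asked, and still so for the second after the job is handed in, with the robot touching nothing.
It also fails if it takes over 134 s, if anything falls off the work surface, if the arm or the gripper's body presses on something with over 40 N, if the wrist force passes 120 N, or if a joint passes its speed limit or range.

## Working session

There is one attempt and no reset: what is moved stays moved. The work goes in short steps, Python scripts to look and compute and a tool call to move; the robot and the scene stay as the last step left them, time stands still between calls to the robot, and variables do not carry over. Pictures are saved under pics/ and viewed, and the job is handed in when it is done.

Besides the shell and the picture viewer there is one more tool, called after "Call:" as name(argument=value, ...), one argument or row to a line, values as JSON. step_arm: Moves the arm, as the interface text tells. Its arguments: {"type":"object","properties":{"steps":{"type":"array"},"squeeze":{"type":"number"}},"required":["steps"]}

```bash
mkdir -p pics; ls
cat > h.py <<'E'
import numpy as np, cv2
from rig import status, eyes, robot
from scipy.spatial.transform import Rotation as Ro
def ray(info,u,v):
    K=np.array(info["K"]);x=(u-K[0,2])/K[0,0];y=(v-K[1,2])/K[1,1]
    k=info["k1"];rd=np.hypot(x,y);r=rd
    for _ in range(20): r=rd/(1+k*r*r)
    s=1/(1+k*r*r); return np.array([x*s,y*s,1.0])
def onplane(info,u,v,z):
    R=np.array(info["R"]);t=np.array(info["t"]);c=-R.T@t;d=R.T@ray(info,u,v)
    return c+d*(z-c[2])/d[2]
def proj(info,X):
    R=np.array(info["R"]);t=np.array(info["t"]);p=R@np.array(X)+t
    x,y=p[0]/p[2],p[1]/p[2];s=1+info["k1"]*(x*x+y*y);K=np.array(info["K"])
    return np.array([K[0,0]*x*s+K[0,2],K[1,1]*y*s+K[1,2]])
def cloud(info,dep):
    K=np.array(info["K"]);h,w=dep.shape
    u,v=np.meshgrid(np.arange(w),np.arange(h))
    x=(u-K[0,2])/K[0,0];y=(v-K[1,2])/K[1,1];rd=np.hypot(x,y);r=rd.copy()
    for _ in range(20): r=rd/(1+info["k1"]*r*r)
    s=1/(1+info["k1"]*r*r)
    P=np.stack([x*s*dep,y*s*dep,dep],-1)
    R=np.array(info["R"]);t=np.array(info["t"])
    return (P-t)@R
E
python3 - <<'E'
from h import *
for n in ["top","side","wrist"]:
    i=eyes.camera_info(n);p,d=eyes.camera(n)
    print(n,i); cv2.imwrite(f"pics/{n}0.png",p[:,:,::-1]); np.savez(f"{n}0.npz",p=p,d=d,**{k:np.array(i[k]) for k in i if k in("K","k1","R","t")})
print(status.get_obs())
E
```

```text
pics
top {'K': array([[582.91039026,   0.        , 321.62249294],
       [  0.        , 582.91039026, 235.8379094 ],
       [  0.        ,   0.        ,   1.        ]]), 'k1': -0.08082373822618764, 'R': array([[ 0.01113219, -0.99980141, -0.0165292 ],
       [-0.98156159, -0.00777159, -0.19098808],
       [ 0.19082169,  0.01835055, -0.98145318]]), 't': array([-0.00309781,  0.58208939,  0.944522  ])}
side {'K': array([[534.87933821,   0.        , 317.01104121],
       [  0.        , 534.87933821, 248.26449916],
       [  0.        ,   0.        ,   1.        ]]), 'k1': -0.010991252011333861, 'R': array([[-0.99793029, -0.06279322, -0.01386201],
       [-0.03028779,  0.64913402, -0.76007084],
       [ 0.0567256 , -0.75807786, -0.64969236]]), 't': array([0.55004797, 0.08488082, 1.04174405])}
wrist {'K': array([[409.28658862,   0.        , 324.72228969],
       [  0.        , 409.28658862, 244.31946817],
       [  0.        ,   0.        ,   1.        ]]), 'k1': -0.03421910802021227, 'R': array([[ 0.32802096, -0.94466814, -0.00208743],
       [-0.91551279, -0.31844044,  0.24582923],
       [-0.23289177, -0.07872608, -0.96931091]]), 't': array([-0.62404658, -0.02956713,  0.38996891])}
{'time': 0.15, 'q': array([-1.41448678e+00,  5.28282704e-01,  1.43359526e+00, -2.96224421e-05,
        1.18138770e+00, -1.78487412e-01]), 'joint_velocities': array([ 1.21936813e-03, -9.50048894e-04, -3.46336570e-03,  3.43391177e-05,
       -2.19928889e-03, -1.39466024e-03]), 'joint_torque': array([ 5.74838286e-04, -4.40428483e+01, -1.76842993e+01,  6.34017773e-02,
        5.52564638e-02, -1.06165112e-04]), 'position': array([ 0.20535286, -0.590033  ,  0.40398173]), 'tool_rot': array([ 8.15042060e-01, -5.79401192e-01, -5.94695499e-04, -5.88443188e-04]), 'ft_force': array([-0.20260498, -0.63719387,  0.44335727]), 'moment': array([ 0.02364789, -0.04626202,  0.06619938]), 'grip_width': 0.08708739087577166}
```

View pics/top0.png

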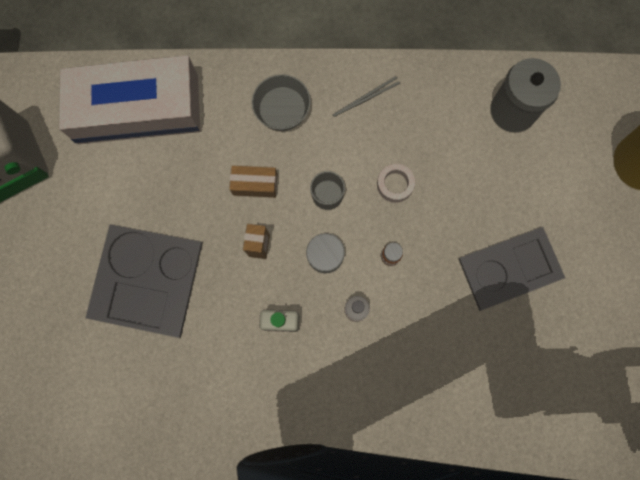

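View pics/side0.png

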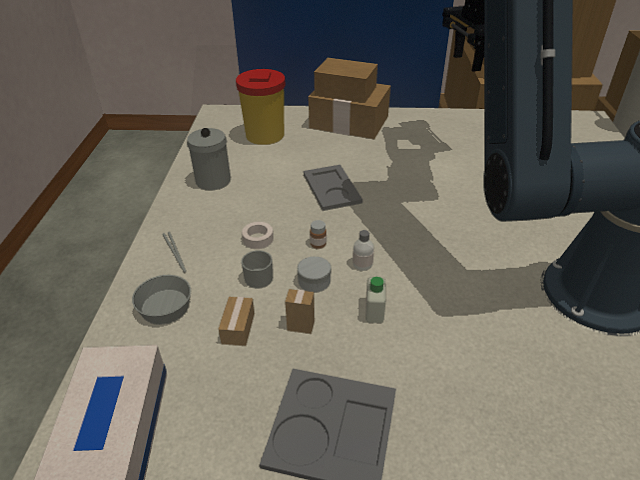

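Top view: the large tray is at (145,280) and the small one at (512,267). The stock is dressings (253,180), bowl (328,190), ampoules (255,239), vial (393,252) and saline (357,307). The distractors are tape (397,183), tin (325,252) and rub (279,320). Next I'll measure them from depth.

```bash
cat > seg.py <<'E'
from h import *
import sys
def load(n):
    z=np.load(n); return z['p'],z['d'],dict(K=z['K'],k1=float(z['k1']),R=z['R'],t=z['t'])
E
python3 - <<'E'
from seg import *
p,d,i=load("top0.npz")
W=cloud(i,d); print("cam",-i['R'].T@i['t'])
for uv in [(220,280),(400,350),(450,200),(300,150),(200,380)]: print(uv,W[uv[1],uv[0]])
z=W[...,2]; m=((z>0.018)&(z<0.12)&(d>0)&(W[...,0]>0.3)&(W[...,0]<0.75)).astype(np.uint8)
n,l,s,c=cv2.connectedComponentsWithStats(m)
for k in range(1,n):
    if s[k,4]<100: continue
    q=W[l==k]; h=np.percentile(q[:,2],95); tp=q[q[:,2]>h-0.006]
    r=cv2.minAreaRect((tp[:,:2]*1000).astype(np.float32))
    print(np.round(c[k]),s[k,4],"top",round(h,4),np.round(tp[:,:2].mean(0),4),"rect",np.round(r[0],1),np.round(r[1],1),round(r[2],1))
# crops
for nm,(a,b,c2,e) in dict(trL=(215,345,80,210),trS=(220,315,450,575)).items():
    cv2.imwrite(f"pics/{nm}.png",cv2.resize(p[a:b,c2:e,::-1],None,fx=5,fy=5,interpolation=cv2.INTER_CUBIC)+0)
cv2.imwrite("pics/mid.png",cv2.resize(p[150:345,220:425,::-1],None,fx=3.5,fy=3,interpolation=cv2.INTER_CUBIC))
E
```

```text
cam [ 0.39115579 -0.01590592  1.03812505]
(220, 280) [ 0.51087735  0.18581849 -0.00213023]
(400, 350) [ 3.90341358e-01 -1.36127470e-01 -3.19393772e-04]
(450, 200) [ 6.61948916e-01 -2.31678729e-01  6.51204405e-06]
(300, 150) [0.75553262 0.04567475 0.00260612]
(200, 380) [0.33410731 0.21359781 0.00041238]
[ 21. 168.] 1684 top 0.114 [0.7051 0.5346] rect [712.3 534. ] [29.4 67.3] 72.7
[630. 162.] 798 top 0.102 [ 0.7348 -0.5389] rect [ 732.  -539.1] [34.7  6. ] 2.9
[396. 182.] 632 top 0.0279 [ 0.6886 -0.1297] rect [ 689.3 -130. ] [65.4 66.4] 87.9
[253. 180.] 1273 top 0.045 [0.6882 0.1276] rect [689.1 128.6] [81.8 46.9] 88.4
[327. 187.] 469 top 0.0524 [ 0.6722 -0.0053] rect [670.7  -5.9] [61.  59.8] 0.5
[255. 240.] 722 top 0.0808 [0.5743 0.1166] rect [574.8 116.8] [32.8 46.8] 83.2
[325. 252.] 1182 top 0.0434 [ 0.5574 -0.0029] rect [558.   -3.4] [65.6 66.1] 0.8
[392. 253.] 382 top 0.0574 [ 0.5567 -0.1197] rect [ 556.3 -119.9] [30.3 30.6] 45.7
[357. 308.] 517 top 0.0864 [ 0.4606 -0.0581] rect [460.6 -58.2] [19.7 19.5] 23.9
[279. 320.] 815 top 0.082 [0.4382 0.0733] rect [438.3  73.5] [22.9 23.4] 3.5
```

View pics/wrist0.png

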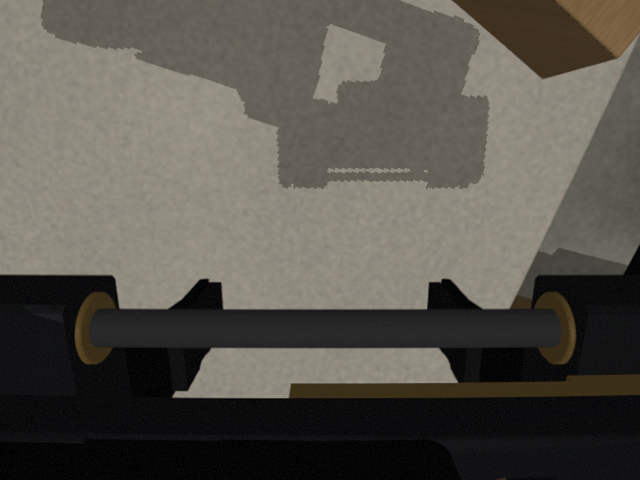

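Run:
```python
from seg import *
p,d,i=load("top0.npz");W=cloud(i,d)
z=W[...,2]
for nm,(u0,u1,v0,v1) in dict(L=(80,212,215,345),S=(452,575,222,315)).items():
    g=p[v0:v1,u0:u1].astype(int).sum(-1)
    zz=z[v0:v1,u0:u1]; m=((zz>0.006)&(zz<0.03)).astype(np.uint8)
    n,l,s,c=cv2.connectedComponentsWithStats(m);k=1+np.argmax(s[1:,4])
    q=W[v0:v1,u0:u1][l==k]
    r=cv2.minAreaRect((q[:,:2]*1000).astype(np.float32)); print(nm,s[k,4],np.median(q[:,2]),r, cv2.boxPoints(r))
for nm,(u,v) in dict(dress=(253,180),amp=(255,240),rub=(279,320)).items():
    zz=z[v-30:v+30,u-35:u+35];m=(zz>0.018).astype(np.uint8)
    n,l,s,c=cv2.connectedComponentsWithStats(m);k=l[30,35];q=W[v-30:v+30,u-35:u+35][l==k]
    h=np.percentile(q[:,2],95)
    if nm=="rub": h=0.07
    q=q[abs(q[:,2]-h)<.006]
    print(nm,cv2.boxPoints(cv2.minAreaRect((q[:,:2]*1000).astype(np.float32))))
for nm,(a,b,c2,e) in dict(trL=(215,345,80,210),trS=(220,315,450,575)).items():
    cv2.imwrite(f"pics/{nm}.png",cv2.resize(np.clip(p[a:b,c2:e,::-1].astype(int)*2,0,255).astype(np.uint8),None,fx=4.5,fy=4.5,interpolation=cv2.INTER_CUBIC))
```

```text
L 5420 0.01220869825889426 ((509.0608825683594, 322.06561279296875), (178.28497314453125, 176.5435028076172), 79.32807159423828) [[405.80804 250.81158]
 [579.298   218.11835]
 [612.3137  393.31964]
 [438.8238  426.01288]]
S 3614 0.012024488358363424 ((535.9742431640625, -336.8262939453125), (101.58295440673828, 168.44003295898438), 20.94400978088379) [[ 458.43362 -276.3264 ]
 [ 518.6435  -433.6376 ]
 [ 613.5149  -397.3262 ]
 [ 553.305   -240.01498]]
dress [[664.44727  88.37326]
 [711.33154  87.03493]
 [713.6649  168.77823]
 [666.78064 170.11656]]
amp [[549.6423  103.29091]
 [596.08295  97.79048]
 [599.9378  130.33734]
 [553.49713 135.83777]]
rub [[421.1901    47.43718 ]
 [450.26077   45.42372 ]
 [454.1337   101.34151 ]
 [425.06302  103.354965]]
```

View pics/trL.png

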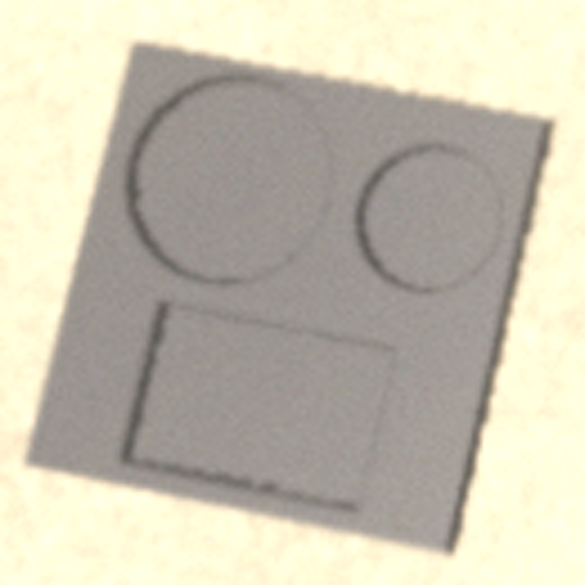

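View pics/trS.png

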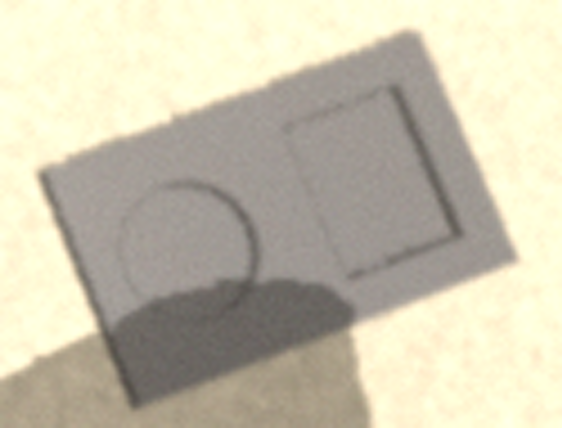

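View pics/mid.png

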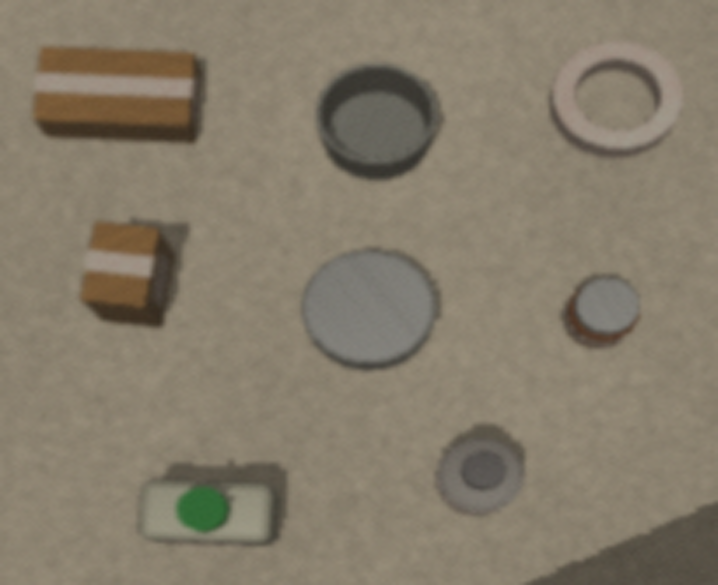

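```bash
cat > w.py <<'E'
# w.py gx gy gz theta_deg : tells what's needed for grasp point target
import sys
from h import *
def need(gx,gy,gz,th=None):
    o=status.get_obs();p=np.array(o["position"]);R=Ro.from_quat(o["tool_rot"]).as_matrix()
    cur=np.degrees(np.arctan2(R[1,0],R[0,0])); g=p+0.164*R[:,2]
    D=np.array([gx,gy,gz])-g; L=R.T@D/0.025
    print("t",o["time"],"grasp",np.round(g,4),"theta",round(cur,2),"tilt z",np.round(R[:,2],4),"grip",round(o["grip_width"],4),"F",np.round(o["ft_force"],2),"q",np.round(o["q"],2))
    print("units in tool axes now",np.round(L,3))
    if th is not None:
        d=(th-cur+90)%180-90; a=np.radians(cur+d)
        x=np.array([np.cos(a),np.sin(a),0]);y=np.array([np.sin(a),-np.cos(a),0])
        print("turn rz units total",round(-d/8,3),"after turn:",np.round([D@x/.025,D@y/.025,-D[2]/.025],3))
if __name__=="__main__": need(*map(float,sys.argv[1:]))
E
python3 - <<'E'
from seg import *
p,d,i=load("side0.npz");t=load("top0.npz")[2]
# project hypothesized points into side and top images
L0=np.array([.509,.322]);a=np.radians(-10.7);S0=np.array([.536,-.3368]);b=np.radians(20.9)
def tr(o,a,x,y,z=.012):
    return [o[0]+x*np.cos(a)-y*np.sin(a),o[1]+x*np.sin(a)+y*np.cos(a),z]
im=p[:,:,::-1].copy();tp=load("top0.npz")[0][:,:,::-1].copy()
def circ(c,r,z):
    for q in np.linspace(0,2*np.pi,60):
        X=[c[0]+r*np.cos(q),c[1]+r*np.sin(q),z]
        for I,inf in((im,i),(tp,t)):
            u=np.round(proj(inf,X)).astype(int)
            if 0<=u[0]<640 and 0<=u[1]<480: I[u[1],u[0]]=(0,0,255)
def poly(o,a,cx,cy,w,h,z):
    for k in np.linspace(-.5,.5,50):
        for X in [tr(o,a,cx+k*w,cy+h/2,z),tr(o,a,cx+k*w,cy-h/2,z),tr(o,a,cx+w/2,cy+k*h,z),tr(o,a,cx-w/2,cy+k*h,z)]:
            for I,inf in((im,i),(tp,t)):
                u=np.round(proj(inf,X)).astype(int)
                if 0<=u[0]<640 and 0<=u[1]<480: I[u[1],u[0]]=(0,0,255)
circ(tr(L0,a,.04,.034),.042,.012);circ(tr(L0,a,.04,-.05),.029,.012);poly(L0,a,-.046,0,.064,.098,.012);poly(L0,a,0,0,.175,.175,.012)
circ(tr(S0,b,0,.04),.027,.012);poly(S0,b,0,-.04,.064,.05,.012);poly(S0,b,0,0,.1,.165,.012)
circ((.4606,-.058),.021,.05);circ((.6712,-.0057),.031,.05);circ((.5565,-.1198),.016,.055)
poly(np.array([.689,.1286]),np.radians(-1.6),0,0,.046,.08,.042);poly(np.array([.5748,.1168]),np.radians(-6.8),0,0,.046,.032,.078)
for k in["L0","S0"]:
    o,aa=(L0,a) if k=="L0" else (S0,b)
print([np.round(tr(*q),4) for q in[(L0,a,.04,-.05),(L0,a,.04,.034),(L0,a,-.046,0),(S0,b,0,.04),(S0,b,0,-.04)]])
cv2.imwrite("pics/sov.png",cv2.resize(im[150:480,200:420],None,fx=1.8,fy=1.8));cv2.imwrite("pics/tov.png",cv2.resize(tp[150:350,80:580],None,fx=1.6,fy=1.6))
E
python3 w.py .4606 -.058 .136
```

```text
[array([0.539 , 0.2654, 0.012 ]), array([0.5546, 0.348 , 0.012 ]), array([0.4638, 0.3305, 0.012 ]), array([ 0.5217, -0.2994,  0.012 ]), array([ 0.5503, -0.3742,  0.012 ])]
t 0.15 grasp [ 0.2053 -0.5898  0.24  ] theta -70.82 tilt z [-3.0e-04  1.6e-03 -1.0e+00] grip 0.0871 F [-0.2  -0.64  0.44] q [-1.41  0.53  1.43 -0.    1.18 -0.18]
units in tool axes now [-16.727 -16.633   4.191]
```

View pics/sov.png

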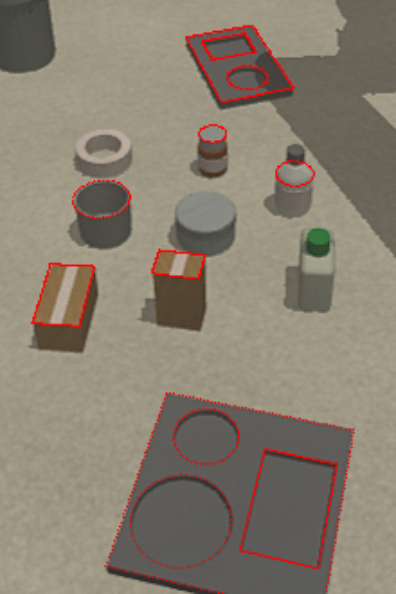

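View pics/tov.png

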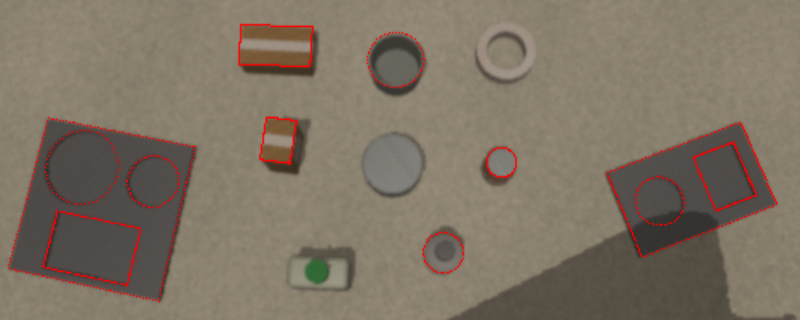

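The red model outlines match both views within about 2 mm, so the poses hold. I'll move to the saline.

Call:
step_arm(
  steps=[
    [-1,-0.837,-0.832,0.21,0,0,0],
    [-1,-0.837,-0.832,0.21,0,0,0],
    [-1,-0.837,-0.832,0.21,0,0,0],
    [-1,-0.837,-0.832,0.21,0,0,0],
    [-1,-0.837,-0.832,0.21,0,0,0],
    [-1,-0.837,-0.832,0.21,0,0,0],
    [-1,-0.837,-0.832,0.21,0,0,0],
    [-1,-0.837,-0.832,0.21,0,0,0],
    [-1,-0.837,-0.832,0.21,0,0,0],
    [-1,-0.837,-0.832,0.21,0,0,0],
  ],
  squeeze=15,
)

```text
time: 1.15
position: [0.3334, -0.3232, 0.352]
tool_rot: [0.815, -0.58, -0.0, -0.0]
ft_force: [0.8, -0.4, -0.4]
grip_width: 0.0871
```

Call:
step_arm(
  steps=[
    [-1,-0.837,-0.832,0.21,0,0,0],
    [-1,-0.837,-0.832,0.21,0,0,0],
    [-1,-0.837,-0.832,0.21,0,0,0],
    [-1,-0.837,-0.832,0.21,0,0,0],
    [-1,-0.837,-0.832,0.21,0,0,0],
    [-1,-0.837,-0.832,0.21,0,0,0],
    [-1,-0.837,-0.832,0.21,0,0,0],
    [-1,-0.837,-0.832,0.21,0,0,0],
    [-1,-0.837,-0.832,0.21,0,0,0],
    [-1,-0.837,-0.832,0.21,0,0,0],
  ],
)

```text
time: 2.15
position: [0.4612, -0.0572, 0.2995]
tool_rot: [0.815, -0.579, -0.0, 0.0]
ft_force: [0.3, -0.0, -0.0]
grip_width: 0.0872
```

```bash
python3 w.py .4606 -.058 .042
```

```text
t 2.15 grasp [ 0.4612 -0.0572  0.1355] theta -70.82 tilt z [-0. -0. -1.] grip 0.0872 F [ 0.33 -0.02 -0.01] q [-0.36  0.49  1.93 -0.    0.72  0.87]
units in tool axes now [0.023 0.035 3.739]
```

Call:
step_arm(
  steps=[
    [-1,0.02,0.03,0.95,0,0,0],
    [-1,0,0,0.95,0,0,0],
    [-1,0,0,0.95,0,0,0],
    [-1,0,0,0.6,0,0,0],
    [-1,0,0,0.29,0,0,0],
    [1,0,0,0,0,0,0],
    [1,0,0,0,0,0,0],
    [1,0,0,0,0,0,0],
    [1,0,0,0,0,0,0],
    [1,0,0,0,0,0,0],
  ],
  squeeze=15,
)

```text
time: 3.15
position: [0.4604, -0.0591, 0.2068]
tool_rot: [0.815, -0.579, 0.001, -0.0]
ft_force: [0.5, 0.0, -0.9]
grip_width: 0.055
```

```bash
python3 w.py .539 .2654 .142
```

```text
t 3.15 grasp [ 0.4606 -0.0592  0.0428] theta -70.82 tilt z [ 1.2e-03 -5.0e-04 -1.0e+00] grip 0.055 F [ 0.51  0.03 -0.9 ] q [-0.37  0.68  1.98  0.    0.48  0.87]
units in tool axes now [-11.227  -7.233  -3.969]
```

Call:
step_arm(
  steps=[
    [1,0,0,0,0,0,0],
    [1,0,0,0,0,0,0],
    [1,0,0,0,0,0,0],
    [1,0,0,0,0,0,0],
    [1,0,0,0,0,0,0],
    [1,0,0,-0.3,0,0,0],
    [1,0,0,-0.6,0,0,0],
    [1,0,0,-0.9,0,0,0],
    [1,0,0,-1,0,0,0],
    [1,0,0,-0.9,0,0,0],
  ],
)

```text
time: 4.15
position: [0.4598, -0.0588, 0.2997]
tool_rot: [0.815, -0.579, -0.001, 0.0]
ft_force: [-0.4, -0.1, -1.8]
grip_width: 0.0412
```

```bash
python3 w.py .539 .2654 .09 -10.7
```

```text
t 4.15 grasp [ 0.4596 -0.0587  0.1357] theta -70.82 tilt z [-1.1e-03  5.0e-04 -1.0e+00] grip 0.0412 F [-0.38 -0.09 -1.81] q [-0.37  0.49  1.93  0.    0.72  0.87]
units in tool axes now [-11.2   -7.26   1.83]
turn rz units total -7.514 after turn: [  0.713 -13.328   1.827]
```

Call:
step_arm(
  steps=[
    [1,-0.5,-0.3,0,0,0,0],
    [1,-0.9,-0.6,0,0,0,0],
    [1,-1,-0.65,0,0,0,0],
    [1,-1,-0.65,0,0,0,0],
    [1,-1,-0.65,0,0,0,0],
    [1,-1,-0.65,0,0,0,0],
    [1,-1,-0.65,0,0,0,0],
    [1,-1,-0.65,0,0,0,0],
    [1,-1,-0.65,0,0,0,0],
    [1,-1,-0.65,0,0,0,0],
  ],
)

```text
time: 5.15
position: [0.5266, 0.2143, 0.2986]
tool_rot: [0.815, -0.579, -0.001, 0.001]
ft_force: [-0.5, 0.1, -2.0]
grip_width: 0.0416
```

Call:
step_arm(
  steps=[
    [1,-1,-0.65,0,0,0,0],
    [1,-0.6,-0.35,0,0,0,0],
    [1,-0.2,-0.16,0,0,0,0],
    [1,0,0,0.5,0,0,0],
    [1,0,0,0.8,0,0,0],
    [1,0,0,0.8,0,0,0],
    [1,0,0,0.5,0,0,0],
    [1,0,0,0,0,0,0],
    [1,0,0,0,0,0,0],
    [1,0,0,0,0,0,0],
  ],
)

```text
time: 6.15
position: [0.5401, 0.2648, 0.2345]
tool_rot: [0.815, -0.58, 0.001, -0.001]
ft_force: [0.0, 0.0, 0.5]
grip_width: 0.0415
```

```bash
python3 w.py .539 .2654 .047
python3 - <<'E'
from h import *
for n in["side","top"]:
    p,d=eyes.camera(n); 
    c=p[330:480,230:430] if n=="side" else p[200:350,70:270]
    cv2.imwrite(f"pics/{n}1.png",cv2.resize(c[:,:,::-1],None,fx=4,fy=4))
E
```

```text
t 6.15 grasp [0.5404 0.2649 0.0705] theta -70.84 tilt z [ 1.6e-03  4.0e-04 -1.0e+00] grip 0.0415 F [0.03 0.05 0.47] q [ 0.27  0.73  1.62 -0.    0.79  1.51]
units in tool axes now [-0.038  0.048  0.942]
```

View pics/side1.png

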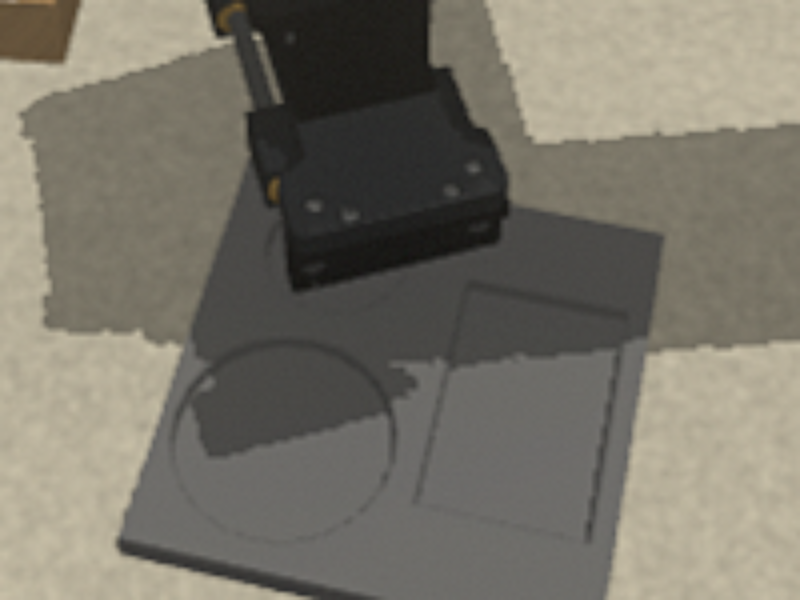

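The gripper hides the bottle but sits over the small recess, so I'll lower the last 23 mm.

Call:
step_arm(
  steps=[
    [1,-0.04,0.05,0.4,0,0,0],
    [1,0,0,0.3,0,0,0],
    [1,0,0,0.15,0,0,0],
    [1,0,0,0.05,0,0,0],
    [1,0,0,0.03,0,0,0],
    [1,0,0,0,0,0,0],
    [1,0,0,0,0,0,0],
    [1,0,0,0,0,0,0],
    [1,0,0,0,0,0,0],
    [1,0,0,0,0,0,0],
  ],
)

```text
time: 7.25
position: [0.5384, 0.2657, 0.2106]
tool_rot: [0.815, -0.579, 0.0, -0.0]
ft_force: [0.5, -0.0, -0.4]
grip_width: 0.0412
```

Call:
step_arm(
  steps=[
    [1,0,0,0.02,0,0,0],
    [1,0,0,0.02,0,0,0],
    [1,0,0,0,0,0,0],
    [1,0,0,0,0,0,0],
    [1,0,0,0,0,0,0],
    [0.8,0,0,0,0,0,0],
    [0.4,0,0,0,0,0,0],
    [-0.2,0,0,0,0,0,0],
    [-0.2,0,0,0,0,0,0],
    [-0.2,0,0,0,0,0,0],
  ],
)

```text
time: 8.25
position: [0.5381, 0.2656, 0.2093]
tool_rot: [0.815, -0.579, -0.0, 0.0]
ft_force: [-0.6, 1.0, 0.3]
grip_width: 0.0511
```

```bash
python3 w.py .6712 -.0057 .15
```

```text
t 8.25 grasp [0.538  0.2655 0.0453] theta -70.81 tilt z [-3.e-04 -1.e-04 -1.e+00] grip 0.0511 F [-0.62  0.96  0.33] q [ 0.27  0.77  1.63 -0.    0.75  1.51]
units in tool axes now [11.998 -1.464 -4.189]
```

Call:
step_arm(
  steps=[
    [-0.3,0,0,-0.4,0,0,0],
    [-0.4,0,0,-0.8,0,0,0],
    [-0.4,0,0,-1,0,0,0],
    [-0.6,0,0,-1,0,0,-0.94],
    [-1,0,0,-1,0,0,-0.94],
    [-1,0,0,0,0,0,-0.94],
    [-1,0,0,0,0,0,-0.94],
    [-1,0,0,0,0,0,-0.94],
    [-1,0,0,0,0,0,-0.94],
    [-1,0,0,0,0,0,-0.94],
  ],
)

```text
time: 9.25
position: [0.538, 0.2656, 0.3151]
tool_rot: [0.988, -0.155, 0.0, -0.0]
ft_force: [0.6, -0.4, 0.1]
grip_width: 0.0867
```

```bash
python3 w.py .6712 -.0057 .12 -10.7
python3 - <<'E'
from h import *
for n in["side","top"]:
    p,d=eyes.camera(n); 
    c=p[330:480,230:430] if n=="side" else p[200:350,70:270]
    cv2.imwrite(f"pics/{n}2.png",cv2.resize(c[:,:,::-1],None,fx=4,fy=4))
E
```

```text
t 9.25 grasp [0.5381 0.2656 0.1511] theta -17.87 tilt z [ 4.e-04  1.e-04 -1.e+00] grip 0.0867 F [ 0.64 -0.4   0.13] q [ 0.27  0.61  1.58 -0.    0.96  0.58]
units in tool axes now [8.396 8.695 1.246]
turn rz units total -0.896 after turn: [7.246 9.675 1.245]
```

View pics/side2.png

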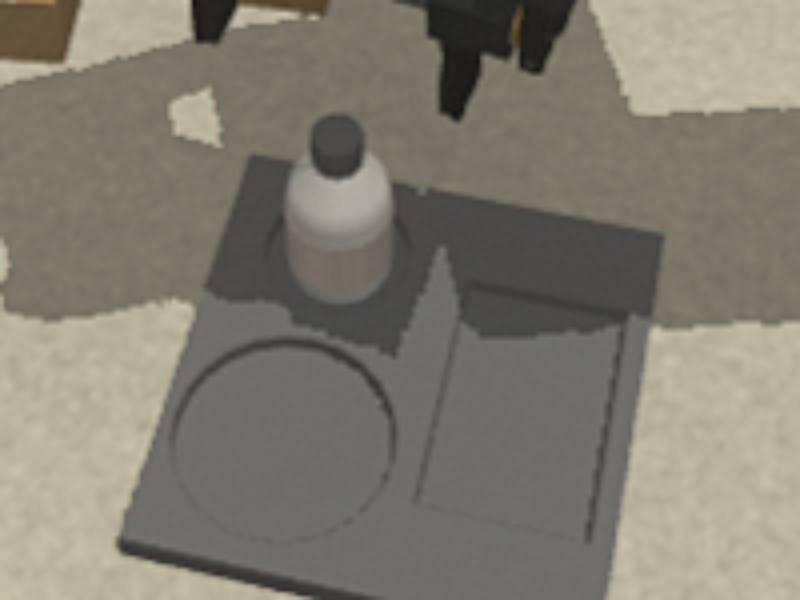

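Saline stands upright in the small recess at (340,230) in the crop. Next is the bowl.

Call:
step_arm(
  steps=[
    [-1,0,0,0,0,0,-0.9],
    [-1,0.6,0.8,0,0,0,0],
    [-1,0.7,0.95,0,0,0,0],
    [-1,0.7,0.95,0,0,0,0],
    [-1,0.7,0.95,0,0,0,0],
    [-1,0.7,0.95,0,0,0,0],
    [-1,0.7,0.95,0,0,0,0],
    [-1,0.7,0.95,0,0,0,0],
    [-1,0.7,0.95,0.3,0,0,0],
    [-1,0.7,0.95,0.3,0,0,0],
  ],
)

```text
time: 10.35
position: [0.6508, 0.0288, 0.3]
tool_rot: [0.995, -0.097, 0.001, -0.0]
ft_force: [-0.3, -0.0, 0.1]
grip_width: 0.0872
```

```bash
python3 w.py .6712 -.0057 .03 -10.7
```

```text
t 10.35 grasp [0.651  0.0287 0.136 ] theta -11.17 tilt z [ 1.e-03 -1.e-04 -1.e+00] grip 0.0872 F [-0.29 -0.04  0.12] q [-0.13  0.69  1.45  0.    1.    0.07]
units in tool axes now [1.056 1.195 4.239]
turn rz units total -0.059 after turn: [1.05  1.204 4.238]
```

Call:
step_arm(
  steps=[
    [-1,0.6,0.6,0,0,0,0],
    [-1,0.4,0.5,0.2,0,0,0],
    [-1,0.06,0.1,0.6,0,0,0],
    [-1,0,0,1,0,0,0],
    [-1,0,0,1,0,0,0],
    [-1,0,0,0.8,0,0,0],
    [-1,0,0,0.5,0,0,0],
    [-1,0,0,0.14,0,0,0],
    [0.2,0,0,0,0,0,0],
    [1,0,0,0,0,0,0],
  ],
)

```text
time: 11.35
position: [0.671, -0.0044, 0.1944]
tool_rot: [0.995, -0.096, 0.001, 0.0]
ft_force: [0.1, 0.1, 0.4]
grip_width: 0.0776
```

Call:
step_arm(
  steps=[
    [1,0,0,0,0,0,0],
    [1,0,0,0,0,0,0],
    [1,0,0,0,0,0,0],
    [1,0,0,0,0,0,0],
    [1,0,0,0,0,0,0],
    [1,0,0,-0.4,0,0,0],
    [1,0,0,-0.8,0,0,0],
    [1,0,0,-1,0,0,0],
    [1,0,0,-1,0,0,0],
    [1,0,0,-0.9,0,0,0],
  ],
)

```text
time: 12.35
position: [0.6704, -0.0045, 0.2971]
tool_rot: [0.995, -0.096, -0.0, -0.0]
ft_force: [0.6, 0.4, -0.9]
grip_width: 0.0593
```

```bash
python3 w.py .5546 .348 .034 -10.7
python3 - <<'E'
from h import *
p,d=eyes.camera("side"); cv2.imwrite(f"pics/side3.png",p[:,:,::-1])
E
```

```text
t 12.35 grasp [ 0.6703 -0.0045  0.1331] theta -10.98 tilt z [-4.e-04  1.e-04 -1.e+00] grip 0.0593 F [ 0.6   0.42 -0.9 ] q [-0.17  0.71  1.4   0.    1.03  0.02]
units in tool axes now [ -7.228 -12.961   3.967]
turn rz units total -0.035 after turn: [ -7.167 -12.996   3.963]
```

View pics/side3.png

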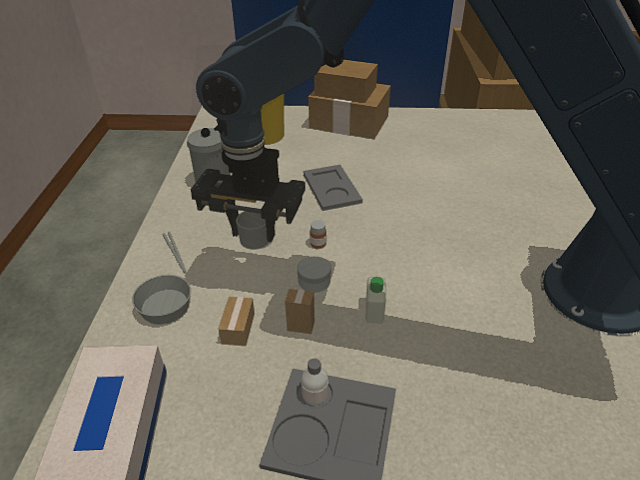

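Call:
step_arm(
  steps=[
    [1,-0.3,-0.5,0,0,0,0],
    [1,-0.5,-0.9,0,0,0,0],
    [1,-0.55,-1,0,0,0,0],
    [1,-0.55,-1,0,0,0,0],
    [1,-0.55,-1,0,0,0,0],
    [1,-0.55,-1,0,0,0,0],
    [1,-0.55,-1,0,0,0,0],
    [1,-0.55,-1,0,0,0,0],
    [1,-0.55,-1,0,0,0,0],
    [1,-0.55,-1,0,0,0,0],
  ],
)

```text
time: 13.4
position: [0.5857, 0.2525, 0.2938]
tool_rot: [0.995, -0.095, -0.002, 0.001]
ft_force: [-0.0, 0.3, -1.2]
grip_width: 0.0597
```

Call:
step_arm(
  steps=[
    [1,-0.55,-1,0,0,0,0],
    [1,-0.55,-1,0,0,0,0],
    [1,-0.55,-1,0,0,0,0],
    [1,-0.3,-0.4,0,0,0,0],
    [1,-0.1,-0.15,0.2,0,0,0],
    [1,0,0,0.5,0,0,0],
    [1,0,0,0.8,0,0,0],
    [1,0,0,0.8,0,0,0],
    [1,0,0,0.5,0,0,0],
    [1,0,0,0,0,0,0],
  ],
)

```text
time: 14.4
position: [0.5538, 0.3461, 0.223]
tool_rot: [0.995, -0.096, -0.003, 0.001]
ft_force: [-0.7, -0.9, -0.6]
grip_width: 0.0598
```

```bash
python3 w.py .5546 .348 .034 -10.7
```

```text
t 14.4 grasp [0.553  0.3457 0.059 ] theta -11.07 tilt z [-0.0053 -0.0025 -1.    ] grip 0.0598 F [-0.73 -0.92 -0.61] q [ 0.39  0.79  1.48 -0.    0.87  0.58]
units in tool axes now [ 0.051 -0.105  1.001]
turn rz units total -0.046 after turn: [ 0.047 -0.101  1.001]
```

Call:
step_arm(
  steps=[
    [1,0.05,-0.1,0.4,0,0,0],
    [1,0,0,0.3,0,0,0],
    [1,0,0,0.15,0,0,0],
    [1,0,0,0.1,0,0,0],
    [1,0,0,0.05,0,0,0],
    [1,0,0,0,0,0,0],
    [1,0,0,0,0,0,0],
    [1,0,0,0,0,0,0],
    [1,0,0,0,0,0,0],
    [1,0,0,0,0,0,0],
  ],
)

```text
time: 15.4
position: [0.5561, 0.35, 0.2012]
tool_rot: [0.995, -0.096, 0.0, -0.0]
ft_force: [-0.2, 0.2, -1.1]
grip_width: 0.0594
```

```bash
python3 w.py .5546 .348 .034 -10.7
```

```text
t 15.4 grasp [0.5561 0.35   0.0372] theta -10.98 tilt z [ 2.e-04  1.e-04 -1.e+00] grip 0.0594 F [-0.23  0.25 -1.06] q [ 0.39  0.83  1.48 -0.    0.84  0.58]
units in tool axes now [-0.044  0.09   0.126]
turn rz units total -0.035 after turn: [-0.044  0.089  0.126]
```

Call:
step_arm(
  steps=[
    [1,-0.04,0.09,0.05,0,0,0],
    [1,0,0,0.05,0,0,0],
    [1,0,0,0.03,0,0,0],
    [1,0,0,0.03,0,0,0],
    [1,0,0,0,0,0,0],
    [1,0,0,0,0,0,0],
    [1,0,0,0,0,0,0],
    [1,0,0,0,0,0,0],
    [1,0,0,0,0,0,0],
    [1,0,0,0,0,0,0],
  ],
)

```text
time: 16.4
position: [0.5543, 0.3478, 0.1985]
tool_rot: [0.995, -0.096, -0.0, 0.0]
ft_force: [-2.8, -2.1, 8.1]
grip_width: 0.0598
```

Call:
step_arm(
  steps=[
    [-0.3,0,0,-0.02,0,0,0],
    [-0.5,0,0,0,0,0,0],
    [-0.7,0,0,0,0,0,0],
    [-0.75,0,0,0,0,0,0],
    [-0.75,0,0,-0.3,0,0,0],
    [-0.75,0,0,-0.7,0,0,0],
    [-0.75,0,0,-1,0,0,0],
    [-0.9,0,0,-1,0,0,0],
    [-1,0,0,-1,0,0,-0.6],
    [-1,0,0,-0.5,0,0,-0.6],
  ],
)

```text
time: 17.4
position: [0.5552, 0.3483, 0.313]
tool_rot: [1.0, -0.01, 0.002, -0.001]
ft_force: [0.1, 0.5, 0.5]
grip_width: 0.0858
```

```bash
python3 w.py .689 .1286 .14 -1.6
python3 - <<'E'
from h import *
for n in["side","top"]:
    p,d=eyes.camera(n); 
    c=p[330:480,230:430] if n=="side" else p[200:350,70:270]
    cv2.imwrite(f"pics/{n}4.png",cv2.resize(c[:,:,::-1],None,fx=4,fy=4))
E
```

```text
t 17.4 grasp [0.5559 0.3486 0.149 ] theta -1.18 tilt z [ 0.0041  0.0018 -1.    ] grip 0.0858 F [0.08 0.51 0.51] q [0.39 0.67 1.43 0.   1.03 0.41]
units in tool axes now [5.502 8.689 0.364]
turn rz units total 0.053 after turn: [5.567 8.647 0.358]
```

View pics/side4.png

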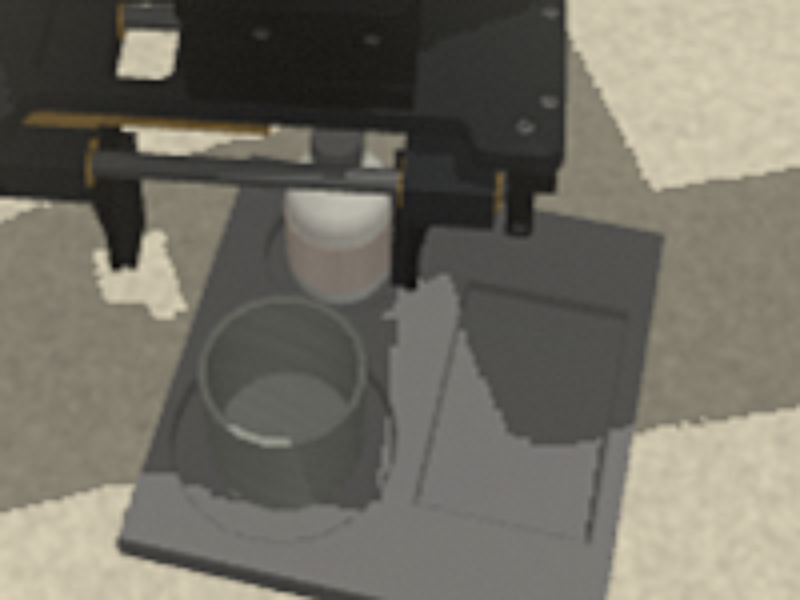

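The bowl is seated mouth up at (285,400) in the crop. Next, the dressings.

Call:
step_arm(
  steps=[
    [-1,0.4,0.6,0,0,0,0.05],
    [-1,0.62,0.96,0,0,0,0],
    [-1,0.62,0.96,0,0,0,0],
    [-1,0.62,0.96,0,0,0,0],
    [-1,0.62,0.96,0,0,0,0],
    [-1,0.62,0.96,0,0,0,0],
    [-1,0.62,0.96,0,0,0,0],
    [-1,0.62,0.96,0,0,0,0],
    [-1,0.62,0.96,0,0,0,0],
    [-1,0.22,0.35,0,0,0,0],
  ],
)

```text
time: 18.5
position: [0.6888, 0.1241, 0.3083]
tool_rot: [1.0, -0.018, -0.001, 0.001]
ft_force: [-0.2, 0.6, 0.2]
grip_width: 0.0868
```

```bash
python3 w.py .689 .1286 .04 -1.6
```

```text
t 18.5 grasp [0.6886 0.1239 0.1443] theta -2.06 tilt z [-0.0012 -0.0012 -1.    ] grip 0.0868 F [-0.25  0.61  0.2 ] q [ 0.02  0.73  1.31 -0.    1.1   0.06]
units in tool axes now [ 0.014 -0.194  4.172]
turn rz units total -0.057 after turn: [ 0.01  -0.189  4.172]
```

Call:
step_arm(
  steps=[
    [-1,0,-0.1,0.4,0,0,0],
    [-1,0,0,0.8,0,0,0],
    [-1,0,0,1,0,0,0],
    [-1,0,0,0.9,0,0,0],
    [-1,0,0,0.7,0,0,0],
    [-1,0,0,0.37,0,0,0],
    [-1,0,0,0,0,0,0],
    [-0.2,0,0,0,0,0,0],
    [1,0,0,0,0,0,0],
    [1,0,0,0,0,0,0],
  ],
)

```text
time: 19.5
position: [0.688, 0.1306, 0.2071]
tool_rot: [1.0, -0.016, 0.001, -0.0]
ft_force: [0.3, 0.3, 0.1]
grip_width: 0.0705
```

```bash
python3 w.py .689 .1286 .04 -1.6
```

```text
t 19.5 grasp [0.6884 0.1306 0.0431] theta -1.78 tilt z [ 2.4e-03  1.0e-04 -1.0e+00] grip 0.0705 F [0.34 0.31 0.15] q [0.03 0.86 1.35 0.   0.92 0.06]
units in tool axes now [0.025 0.079 0.124]
turn rz units total -0.023 after turn: [0.025 0.08  0.124]
```

Call:
step_arm(
  steps=[
    [1,0,0.08,0.12,0,0,0],
    [1,0,0,0,0,0,0],
    [1,0,0,0,0,0,0],
    [1,0,0,0,0,0,0],
    [1,0,0,0,0,0,0],
    [1,0,0,0,0,0,0],
    [1,0,0,0,0,0,0],
    [1,0,0,0,0,0,0],
    [1,0,0,-0.3,0,0,0],
    [1,0,0,-0.7,0,0,0],
  ],
  squeeze=20,
)

```text
time: 20.5
position: [0.6866, 0.1286, 0.2267]
tool_rot: [1.0, -0.016, -0.002, 0.0]
ft_force: [-0.5, -0.0, -1.4]
grip_width: 0.0458
```

Call:
step_arm(
  steps=[
    [1,0,0,-1,0,0,0],
    [1,0,0,-1,0,0,0.4],
    [1,0,0,-1,0,0,0.4],
    [1,0,0,0,0,0,0.35],
    [1,-0.3,-0.3,0,0,0,0],
    [1,-0.8,-0.65,0,0,0,0],
    [1,-1,-0.8,0,0,0,0],
    [1,-1,-0.8,0,0,0,0],
    [1,-0.4,-0.2,0,0,0,0],
    [1,0,0,0,0,0,0],
  ],
)

```text
time: 21.5
position: [0.6129, 0.2143, 0.3027]
tool_rot: [0.996, -0.094, -0.001, 0.0]
ft_force: [0.4, -0.2, -0.6]
grip_width: 0.0461
```

```bash
python3 w.py .4638 .3305 .14 -10.7
python3 - <<'E'
from h import *
p,d=eyes.camera("side"); cv2.imwrite(f"pics/side5.png",p[:,:,::-1])
E
```

```text
t 21.5 grasp [0.6125 0.2142 0.1387] theta -10.77 tilt z [-2.1e-03 -3.0e-04 -1.0e+00] grip 0.0461 F [ 0.43 -0.16 -0.65] q [0.16 0.68 1.45 0.   1.01 0.35]
units in tool axes now [-6.714 -3.457 -0.041]
turn rz units total -0.009 after turn: [-6.71  -3.466 -0.052]
```

View pics/side5.png

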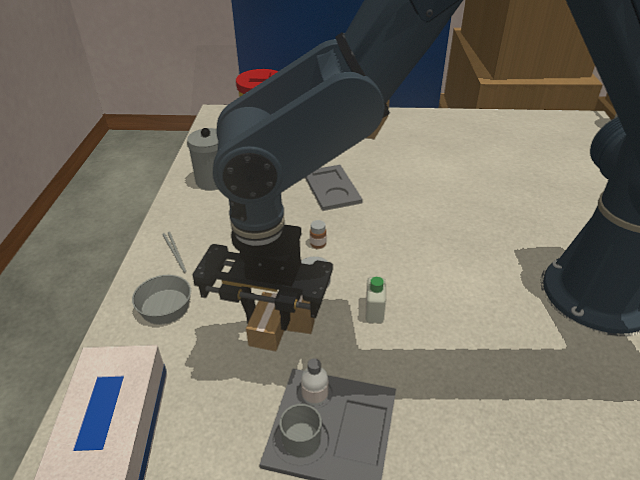

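Call:
step_arm(
  steps=[
    [1,0,0,-0.6,0,0,0],
    [1,-0.5,-0.25,0,0,0,0],
    [1,-0.9,-0.47,0,0,0,0],
    [1,-0.98,-0.5,0,0,0,0],
    [1,-0.98,-0.5,0,0,0,0],
    [1,-0.98,-0.5,0,0,0,0],
    [1,-0.98,-0.5,0,0,0,0],
    [1,-0.9,-0.47,0,0,0,0],
    [1,-0.4,-0.21,0,0,0,0],
    [1,-0.1,-0.07,0,0,0,0],
  ],
)

```text
time: 22.55
position: [0.4656, 0.3303, 0.3182]
tool_rot: [0.995, -0.095, 0.0, -0.0]
ft_force: [1.2, 0.8, -0.4]
grip_width: 0.0461
```

Call:
step_arm(
  steps=[
    [1,0,0,0.4,0,0,0],
    [1,0,0,0.8,0,0,0],
    [1,0,0,0.9,0,0,0],
    [1,0,0,0.7,0,0,0],
    [1,0,0,0.3,0,0,0],
    [1,0,0,0,0,0,0],
    [1,0,0,0,0,0,0],
    [1,0,0,0,0,0,0],
    [1,0,0,0,0,0,0],
    [1,0,0,0,0,0,0],
  ],
)

```text
time: 23.55
position: [0.4664, 0.33, 0.241]
tool_rot: [0.995, -0.096, 0.001, -0.0]
ft_force: [0.3, 0.2, -1.1]
grip_width: 0.0457
```

```bash
python3 w.py .4638 .3305 .044 -10.7
python3 - <<'E'
from h import *
for n in["side","top"]:
    p,d=eyes.camera(n); 
    c=p[330:480,230:430] if n=="side" else p[200:350,70:270]
    cv2.imwrite(f"pics/{n}6.png",cv2.resize(c[:,:,::-1],None,fx=4,fy=4))
E
```

```text
t 23.55 grasp [0.4666 0.3301 0.077 ] theta -10.97 tilt z [ 1.3e-03  6.0e-04 -1.0e+00] grip 0.0457 F [ 0.26  0.25 -1.12] q [ 0.42  0.69  1.69 -0.    0.75  0.61]
units in tool axes now [-0.116  0.006  1.319]
turn rz units total -0.033 after turn: [-0.114  0.005  1.319]
```

View pics/side6.png

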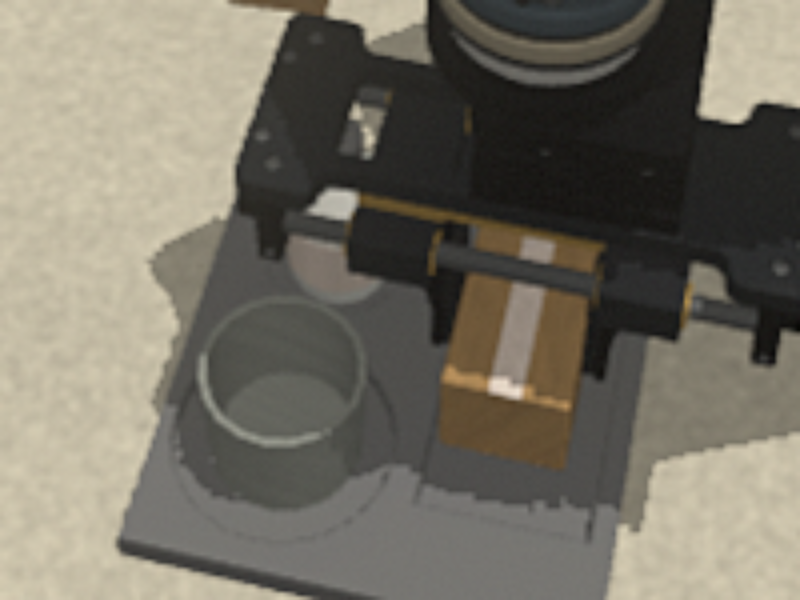

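Run:
```python
from h import *
i=eyes.camera_info("side");p,d=eyes.camera("side");W=cloud(i,d)
# points of gripper: local tray coords
L0=np.array([.509,.322]);a=np.radians(-10.7);ex=np.array([np.cos(a),np.sin(a)]);ey=np.array([-np.sin(a),np.cos(a)])
for (x,y) in [(270,255),(270,245),(268,235),(262,255),(255,170),(300,185),(440,335),(765,355),(340,205),(330,200),(345,210),(335,250)]:
    u,v=int(230+x/4),int(330+y/4);w=W[v,u]
    print((x,y),np.round(w,4),"local",np.round([(w[:2]-L0)@ex,(w[:2]-L0)@ey],3),p[v,u])
```

```text
(270, 255) [0.5543 0.3511 0.1326] local [0.039 0.037] [66 65 62]
(270, 245) [0.5541 0.3512 0.1373] local [0.039 0.037] [40 40 36]
(268, 235) [0.5536 0.3528 0.1466] local [0.038 0.039] [39 38 33]
(262, 255) [0.5571 0.3509 0.1321] local [0.042 0.037] [40 38 34]
(255, 170) [0.5587 0.3447 0.1702] local [0.045 0.032] [57 56 55]
(300, 185) [0.5425 0.3502 0.1702] local [0.028 0.034] [54 53 52]
(440, 335) [0.4958 0.3347 0.0634] local [-0.015  0.01 ] [26 25 21]
(765, 355) [0.3916 0.3831 0.137 ] local [-0.127  0.038] [34 33 30]
(340, 205) [0.5359 0.279  0.0602] local [ 0.034 -0.037] [185 183 173]
(330, 200) [0.5404 0.2802 0.0641] local [ 0.039 -0.035] [182 180 168]
(345, 210) [0.5343 0.2799 0.059 ] local [ 0.033 -0.037] [186 184 175]
(335, 250) [0.5387 0.2871 0.0429] local [ 0.036 -0.029] [137 128 118]
```

The tab undersides sit 54 mm above the grasp point and clear the bottle cap, so I'll lower the rest of the way.

Call:
step_arm(
  steps=[
    [1,-0.11,0,0.3,0,0,0],
    [1,0,0,0.4,0,0,0],
    [1,0,0,0.3,0,0,0],
    [1,0,0,0.15,0,0,0],
    [1,0,0,0.05,0,0,0],
    [1,0,0,0,0,0,0],
    [1,0,0,0,0,0,0],
    [1,0,0,0,0,0,0],
    [1,0,0,0,0,0,0],
    [1,0,0,0,0,0,0],
  ],
)

```text
time: 24.7
position: [0.4636, 0.3304, 0.2105]
tool_rot: [0.995, -0.096, 0.0, -0.0]
ft_force: [-0.2, -0.3, -0.1]
grip_width: 0.0454
```

```bash
python3 w.py .4638 .3305 .044 -10.7
```

```text
t 24.7 grasp [0.4637 0.3304 0.0465] theta -10.98 tilt z [ 4.e-04  2.e-04 -1.e+00] grip 0.0454 F [-0.2  -0.33 -0.14] q [0.42 0.74 1.71 0.   0.69 0.61]
units in tool axes now [ 0.004 -0.003  0.099]
turn rz units total -0.035 after turn: [ 0.004 -0.003  0.099]
```

Call:
step_arm(
  steps=[
    [1,0,0,0.04,0,0,0],
    [1,0,0,0.03,0,0,0],
    [1,0,0,0.03,0,0,0],
    [1,0,0,0.03,0,0,0],
    [1,0,0,0.03,0,0,0],
    [1,0,0,0,0,0,0],
    [1,0,0,0,0,0,0],
    [1,0,0,0,0,0,0],
    [1,0,0,0,0,0,0],
    [1,0,0,0,0,0,0],
  ],
)

```text
time: 25.7
position: [0.4635, 0.3304, 0.2067]
tool_rot: [0.995, -0.096, 0.0, -0.0]
ft_force: [-0.4, 0.0, 6.0]
grip_width: 0.0458
```

Call:
step_arm(
  steps=[
    [0.0,0,0,-0.02,0,0,0],
    [-0.2,0,0,0,0,0,0],
    [-0.4,0,0,0,0,0,0],
    [-0.4,0,0,0,0,0,0],
    [-0.4,0,0,-0.3,0,0,0],
    [-0.4,0,0,-0.8,0,0,0],
    [-0.4,0,0,-1,0,0,0],
    [-0.5,0,0,-1,0,0,0],
    [-0.5,0,0,-1,0,0,0],
    [-0.5,0,0,-0.3,0,0,0],
  ],
)

```text
time: 26.7
position: [0.4642, 0.3307, 0.3198]
tool_rot: [0.995, -0.096, 0.002, -0.001]
ft_force: [0.7, -0.3, 0.1]
grip_width: 0.0649
```

```bash
python3 w.py .5565 -.1198 .14 -10.7
python3 - <<'E'
from h import *
for n in["side","top"]:
    p,d=eyes.camera(n); 
    c=p[330:480,230:430] if n=="side" else p[200:350,70:270]
    cv2.imwrite(f"pics/{n}7.png",cv2.resize(c[:,:,::-1],None,fx=4,fy=4))
E
```

```text
t 26.7 grasp [0.4651 0.3311 0.1558] theta -10.98 tilt z [ 0.0052  0.0024 -1.    ] grip 0.0649 F [ 0.75 -0.28  0.09] q [0.42 0.57 1.65 0.   0.92 0.61]
units in tool axes now [ 7.021 17.014  0.606]
turn rz units total -0.034 after turn: [ 6.942 17.045  0.631]
```

View pics/side7.png

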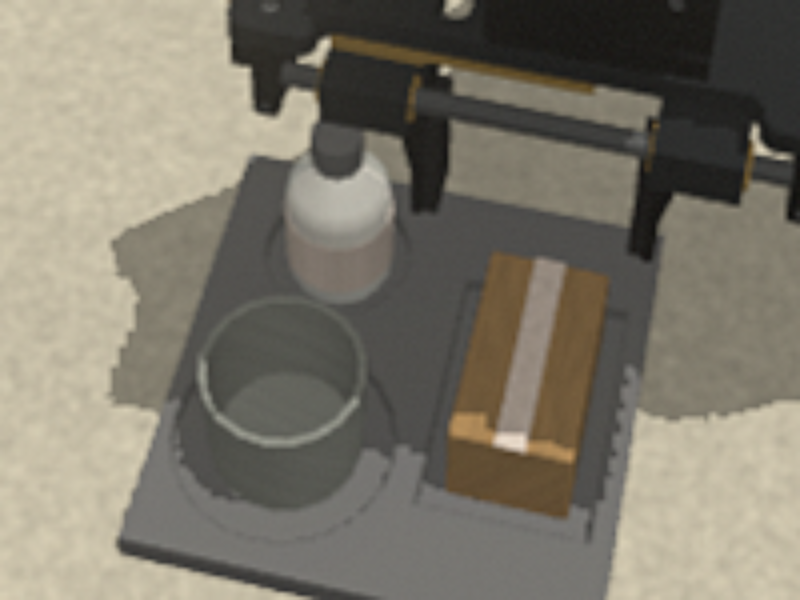

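The wound tray is complete: bottle (340,215), bowl (285,400) and carton (530,380), all down in their recesses. Next, the vial.

Call:
step_arm(
  steps=[
    [-0.5,0.2,0.5,0,0,0,0],
    [-0.5,0.4,1,0,0,0,0],
    [-0.5,0.4,1,0,0,0,0],
    [-0.5,0.4,1,0,0,0,0],
    [-0.5,0.4,1,0,0,0,0],
    [-0.5,0.4,1,0,0,0,0],
    [-0.5,0.4,1,0,0,0,0],
    [-0.5,0.4,1,0,0,0,0],
    [-0.5,0.4,1,0,0,0,0],
    [-0.5,0.4,1,0,0,0,0],
  ],
)

```text
time: 27.8
position: [0.511, 0.0772, 0.3151]
tool_rot: [0.995, -0.096, -0.002, 0.0]
ft_force: [-0.2, 0.0, 0.1]
grip_width: 0.0654
```

Call:
step_arm(
  steps=[
    [-0.5,0.4,1,0,0,0,0],
    [-0.5,0.4,1,0,0,0,0],
    [-0.5,0.4,1,0,0,0,0],
    [-0.5,0.4,1,0,0,0,0],
    [-0.5,0.4,1,0,0,0,0],
    [-0.5,0.4,1,0,0,0,0],
    [-0.5,0.4,1,0,0,0,0],
    [-0.5,0.3,0.45,0.4,0,0,0],
    [-0.5,0.04,0.1,0.6,0,0,0],
    [-0.5,0,0,0,0,0,0],
  ],
)

```text
time: 28.8
position: [0.5514, -0.1214, 0.2884]
tool_rot: [0.995, -0.096, -0.003, -0.001]
ft_force: [-1.1, 0.6, 0.1]
grip_width: 0.0654
```

```bash
python3 w.py .5565 -.1198 .031 -10.7
```

```text
t 28.8 grasp [ 0.5504 -0.121   0.1244] theta -11.06 tilt z [-0.0065  0.0029 -1.    ] grip 0.0654 F [-1.12  0.58  0.14] q [-0.41  0.61  1.69  0.    0.85 -0.22]
units in tool axes now [ 0.258 -0.087  3.736]
turn rz units total -0.045 after turn: [ 0.233 -0.092  3.738]
```

Call:
step_arm(
  steps=[
    [-0.6,0.1,0,0.4,0,0,0],
    [-0.6,0,0,0.6,0,0,0],
    [-0.6,0,0,0.3,0,0,0],
    [-0.6,0,0,0,0,0,0],
    [-0.6,0,0,0,0,0,0],
    [-0.6,0,0,0,0,0,0],
    [-0.6,0,0,0,0,0,0],
    [-0.6,0,0,0,0,0,0],
    [-0.6,0,0,0,0,0,0],
    [-0.6,0,0,0,0,0,0],
  ],
)

```text
time: 29.8
position: [0.5552, -0.1216, 0.2594]
tool_rot: [0.995, -0.096, 0.0, 0.0]
ft_force: [0.2, -0.3, -0.7]
grip_width: 0.0699
```

```bash
python3 w.py .5565 -.1198 .031 -10.7
```

```text
t 29.8 grasp [ 0.5553 -0.1216  0.0954] theta -10.98 tilt z [ 3.e-04 -1.e-04 -1.e+00] grip 0.0699 F [ 0.24 -0.3  -0.68] q [-0.41  0.66  1.69  0.    0.79 -0.22]
units in tool axes now [ 0.034 -0.081  2.578]
turn rz units total -0.035 after turn: [ 0.035 -0.081  2.578]
```

Call:
step_arm(
  steps=[
    [-0.6,0.04,-0.08,0.4,0,0,0],
    [-0.6,0,0,0.8,0,0,0],
    [-0.6,0,0,0.8,0,0,0],
    [-0.6,0,0,0.4,0,0,0],
    [-0.6,0,0,0.18,0,0,0],
    [0,0,0,0,0,0,0],
    [0.3,0,0,0,0,0,0],
    [1,0,0,0,0,0,0],
    [1,0,0,0,0,0,0],
    [1,0,0,0,0,0,0],
  ],
  squeeze=15,
)

```text
time: 30.8
position: [0.5567, -0.1199, 0.1953]
tool_rot: [0.995, -0.096, 0.001, 0.0]
ft_force: [0.3, -0.5, -0.7]
grip_width: 0.0374
```

Call:
step_arm(
  steps=[
    [1,0,0,0,0,0,0],
    [1,0,0,0,0,0,0],
    [1,0,0,0,0,0,0],
    [1,0,0,0,0,0,0],
    [1,0,0,0,0,0,0],
    [1,0,0,-0.3,0,0,0],
    [1,0,0,-0.7,0,0,0],
    [1,0,0,-1,0,0,0],
    [1,0,0,-0.7,0,0,0],
    [1,0,0,-0.3,0,0,0],
  ],
)

```text
time: 31.8
position: [0.5568, -0.1199, 0.2713]
tool_rot: [0.995, -0.096, 0.001, 0.0]
ft_force: [0.1, -0.6, -0.1]
grip_width: 0.0354
```

```bash
python3 w.py .5217 -.2994 .035
```

```text
t 31.8 grasp [ 0.5572 -0.12    0.1073] theta -10.98 tilt z [ 2.1e-03 -9.0e-04 -1.0e+00] grip 0.0354 F [ 0.12 -0.6  -0.1 ] q [-0.41  0.64  1.69  0.    0.81 -0.22]
units in tool axes now [-0.032  7.312  2.896]
```

Call:
step_arm(
  steps=[
    [1,0,0.5,0,0,0,0],
    [1,0,0.9,0,0,0,0],
    [1,0,1,0,0,0,0],
    [1,0,1,0,0,0,0],
    [1,0,1,0,0,0,0],
    [1,0,1,0,0,0,0],
    [1,0,1,0,0,0,0],
    [1,0,0.6,0,0,0,0],
    [1,0,0.25,0.2,0,0,0],
    [1,0,0.06,0.5,0,0,0],
  ],
)

```text
time: 32.8
position: [0.5217, -0.3, 0.252]
tool_rot: [0.995, -0.096, 0.001, 0.0]
ft_force: [-0.1, -0.1, -0.9]
grip_width: 0.0356
```

Call:
step_arm(
  steps=[
    [1,0,0,0.5,0,0,0],
    [1,0,0,0.4,0,0,0],
    [1,0,0,0.2,0,0,0],
    [1,0,0,0,0,0,0],
    [1,0,0,0,0,0,0],
    [1,0,0,0,0,0,0],
    [1,0,0,0,0,0,0],
    [1,0,0,0,0,0,0],
    [1,0,0,0,0,0,0],
    [1,0,0,0,0,0,0],
  ],
)

```text
time: 33.8
position: [0.5217, -0.2993, 0.2249]
tool_rot: [0.995, -0.096, 0.0, 0.0]
ft_force: [0.7, 0.8, -0.2]
grip_width: 0.0354
```

```bash
python3 w.py .5217 -.2994 .035;  python3 - <<'E'
from h import *
for n in["side","top"]:
    p,d=eyes.camera(n); 
    c=p[120:260,230:430] if n=="side" else p[200:350,430:630]
    cv2.imwrite(f"pics/{n}8.png",cv2.resize(c[:,:,::-1],None,fx=4,fy=4))
E
```

```text
t 33.8 grasp [ 0.5218 -0.2993  0.0609] theta -10.98 tilt z [ 2.e-04 -2.e-04 -1.e+00] grip 0.0354 F [ 0.72  0.84 -0.23] q [-0.71  0.74  1.62  0.    0.78 -0.51]
units in tool axes now [-0.003  0.005  1.038]
```

View pics/side8.png

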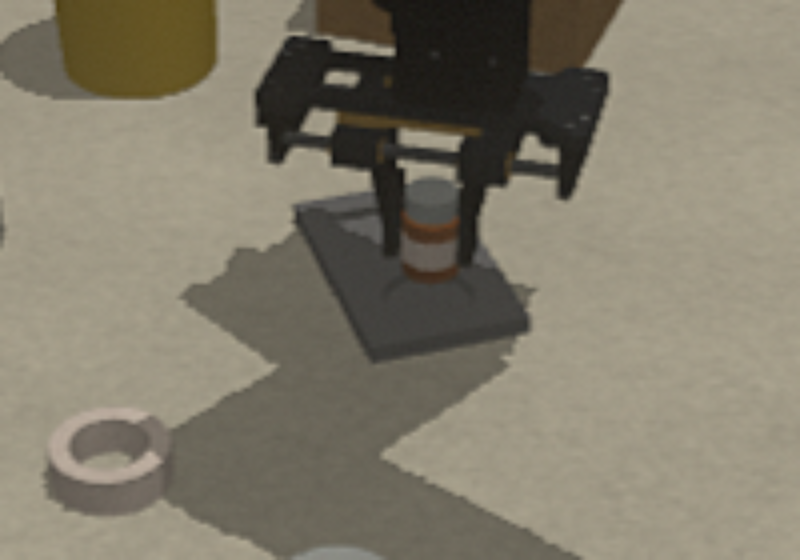

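The vial at (430,235) hangs over the round recess, ready to lower.

Call:
step_arm(
  steps=[
    [1,0,0,0.4,0,0,0],
    [1,0,0,0.3,0,0,0],
    [1,0,0,0.15,0,0,0],
    [1,0,0,0.06,0,0,0],
    [1,0,0,0.04,0,0,0],
    [1,0,0,0.03,0,0,0],
    [1,0,0,0.03,0,0,0],
    [1,0,0,0.02,0,0,0],
    [1,0,0,0,0,0,0],
    [1,0,0,0,0,0,0],
  ],
)

```text
time: 34.9
position: [0.5218, -0.2993, 0.1993]
tool_rot: [0.995, -0.096, 0.0, 0.0]
ft_force: [-0.4, 0.1, 1.0]
grip_width: 0.0354
```

Call:
step_arm(
  steps=[
    [1,0,0,0.02,0,0,0],
    [1,0,0,0,0,0,0],
    [1,0,0,0,0,0,0],
    [1,0,0,0,0,0,0],
    [1,0,0,0,0,0,0],
    [1,0,0,0,0,0,0],
    [1,0,0,0,0,0,0],
    [1,0,0,0,0,0,0],
    [1,0,0,0,0,0,0],
    [1,0,0,0,0,0,0],
  ],
)

```text
time: 35.9
position: [0.5218, -0.2993, 0.1993]
tool_rot: [0.995, -0.096, 0.0, 0.0]
ft_force: [-0.3, 1.3, 5.5]
grip_width: 0.0355
```

Call:
step_arm(
  steps=[
    [0.1,0,0,-0.02,0,0,0],
    [-0.1,0,0,0,0,0,0],
    [-0.25,0,0,0,0,0,0],
    [-0.25,0,0,0,0,0,0],
    [-0.25,0,0,-0.3,0,0,0],
    [-0.25,0,0,-0.8,0,0,0],
    [-0.25,0,0,-1,0,0,0],
    [-0.7,0,0,-1,0,0,0],
    [-0.7,0,0,-1,0,0,-0.3],
    [-0.7,0,0,-0.6,0,0,-0.22],
  ],
)

```text
time: 36.9
position: [0.5221, -0.2994, 0.3191]
tool_rot: [0.998, -0.059, 0.001, 0.001]
ft_force: [-0.1, -0.6, 0.5]
grip_width: 0.0698
```

```bash
python3 w.py .5748 .1168 .15 -6.8;  python3 - <<'E'
from h import *
for n in["side","top"]:
    p,d=eyes.camera(n); 
    c=p[120:260,230:430] if n=="side" else p[200:350,430:630]
    cv2.imwrite(f"pics/{n}9.png",cv2.resize(c[:,:,::-1],None,fx=4,fy=4))
E
```

```text
t 36.9 grasp [ 0.5225 -0.2998  0.1551] theta -6.73 tilt z [ 0.0026 -0.0022 -1.    ] grip 0.0698 F [-0.08 -0.58  0.54] q [-0.71  0.6   1.57  0.    0.96 -0.59]
units in tool axes now [  0.126 -16.793   0.173]
turn rz units total 0.009 after turn: [  0.105 -16.793   0.204]
```

View pics/side9.png

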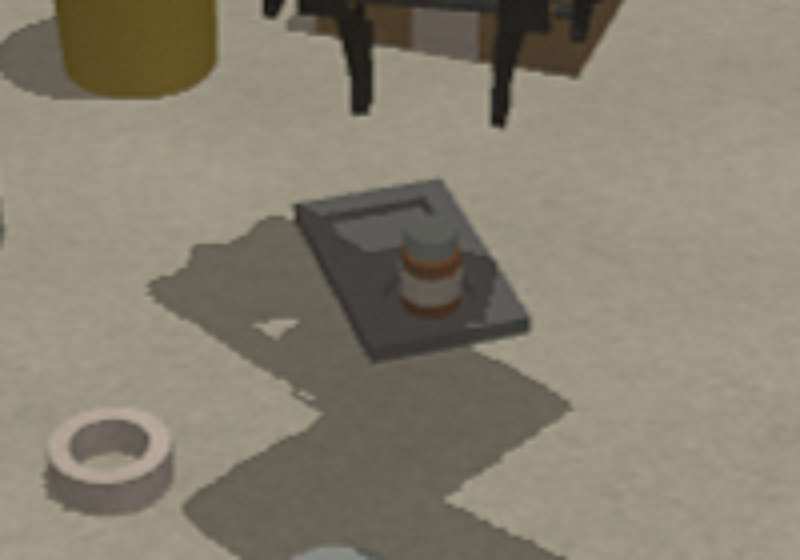

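The vial is seated at (430,270) in the crop. Last is the ampoule carton.

Call:
step_arm(
  steps=[
    [-0.7,0,-0.4,0,0,0,0],
    [-0.7,0.01,-0.8,0,0,0,0],
    [-0.7,0.01,-1,0,0,0,0],
    [-0.7,0.01,-1,0,0,0,0],
    [-0.7,0.01,-1,0,0,0,0],
    [-0.7,0.01,-1,0,0,0,0],
    [-0.7,0.01,-1,0,0,0,0],
    [-0.7,0.01,-1,0,0,0,0],
    [-0.7,0.01,-1,0,0,0,0],
    [-0.7,0.01,-1,0,0,0,0],
  ],
)

```text
time: 38.0
position: [0.5504, -0.0682, 0.3151]
tool_rot: [0.998, -0.059, -0.002, -0.001]
ft_force: [0.5, 0.5, -0.4]
grip_width: 0.0742
```

Call:
step_arm(
  steps=[
    [-0.8,0.01,-1,0,0,0,0],
    [-0.8,0.01,-1,0,0,0,0],
    [-0.8,0,-1,0,0,0,0],
    [-0.8,0,-1,0,0,0,0],
    [-0.8,0,-1,0,0,0,0],
    [-0.8,0,-1,0,0,0,0],
    [-0.8,0,-0.8,0,0,0,0],
    [-0.8,0,-0.5,0,0,0,0],
    [-0.8,0,-0.2,0.3,0,0,0],
    [-0.8,0,-0.09,0.5,0,0,0],
  ],
)

```text
time: 39.0
position: [0.5741, 0.118, 0.2959]
tool_rot: [0.998, -0.059, 0.0, 0.0]
ft_force: [-0.1, 0.5, 0.4]
grip_width: 0.0781
```

```bash
python3 w.py .5748 .1168 .04 -6.8
```

```text
t 39.0 grasp [0.5742 0.118  0.1319] theta -6.76 tilt z [ 5.e-04 -1.e-04 -1.e+00] grip 0.0781 F [-0.06  0.55  0.4 ] q [ 0.01  0.62  1.63 -0.    0.89  0.13]
units in tool axes now [0.029 0.042 3.677]
turn rz units total 0.005 after turn: [0.031 0.043 3.677]
```

Call:
step_arm(
  steps=[
    [-0.8,0.03,0.04,0.3,0,0,0],
    [-0.8,0,0,0.7,0,0,0],
    [-0.8,0,0,0.9,0,0,0],
    [-0.8,0,0,0.9,0,0,0],
    [-0.8,0,0,0.6,0,0,0],
    [-0.8,0,0,0.24,0,0,0],
    [-0.3,0,0,0,0,0,0],
    [0,0,0,0,0,0,0],
    [1,0,0,0,0,0,0],
    [1,0,0,0,0,0,0],
  ],
  squeeze=15,
)

```text
time: 40.0
position: [0.5753, 0.1162, 0.2065]
tool_rot: [0.998, -0.059, 0.001, -0.0]
ft_force: [-0.4, -0.2, 0.4]
grip_width: 0.054
```

```bash
python3 w.py .5748 .1168 .04 -6.8
```

```text
t 40.0 grasp [0.5756 0.1162 0.0425] theta -6.81 tilt z [ 0.0019  0.     -1.    ] grip 0.054 F [-0.45 -0.25  0.42] q [0.01 0.76 1.67 0.   0.71 0.13]
units in tool axes now [-0.034 -0.019  0.099]
turn rz units total -0.001 after turn: [-0.034 -0.019  0.099]
```

Call:
step_arm(
  steps=[
    [1,0,0,0,0,0,0],
    [1,0,0,0,0,0,0],
    [1,0,0,0,0,0,0],
    [1,0,0,0,0,0,0],
    [1,0,0,0,0,0,0],
    [1,0,0,-0.3,0,0,0],
    [1,0,0,-0.7,0,0,0],
    [1,0,0,-1,0,0,0],
    [1,0,0,-1,0,0,0],
    [1,0,0,-0.5,0,0,0],
  ],
)

```text
time: 41.0
position: [0.5753, 0.1162, 0.295]
tool_rot: [0.998, -0.059, 0.001, -0.0]
ft_force: [0.0, 0.4, -0.7]
grip_width: 0.0461
```

```bash
python3 w.py .5503 -.3742 .044 20.9;  python3 - <<'E'
from h import *
p,d=eyes.camera("side");cv2.imwrite("pics/side10.png",p[:,:,::-1])
E
```

```text
t 41.0 grasp [0.5758 0.1162 0.131 ] theta -6.82 tilt z [ 0.0028  0.     -1.    ] grip 0.0461 F [ 0.04  0.39 -0.71] q [0.01 0.62 1.63 0.   0.89 0.13]
units in tool axes now [ 1.307 19.6    3.475]
turn rz units total -3.465 after turn: [-7.949 17.962  3.479]
```

View pics/side10.png

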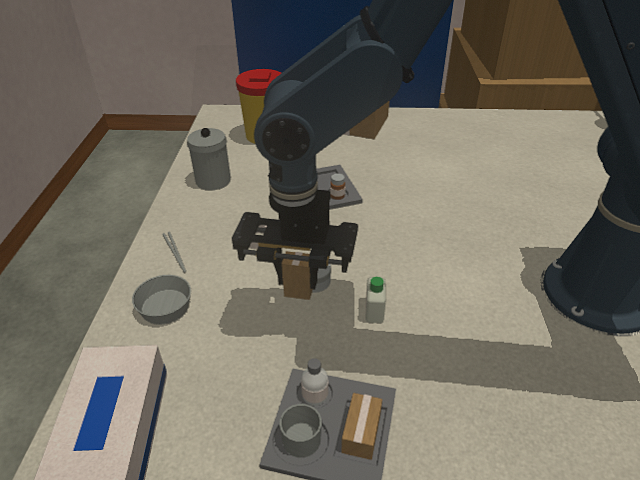

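Call:
step_arm(
  steps=[
    [1,0.03,0.4,0,0,0,0],
    [1,0.05,0.8,0,0,0,0],
    [1,0.07,1,0,0,0,0],
    [1,0.07,1,0,0,0,0],
    [1,0.07,1,0,0,0,0],
    [1,0.07,1,0,0,0,0],
    [1,0.07,1,0,0,0,0],
    [1,0.07,1,0,0,0,0],
    [1,0.07,1,0,0,0,0],
    [1,0.07,1,0,0,0,0],
  ],
)

```text
time: 42.05
position: [0.5625, -0.1156, 0.2912]
tool_rot: [0.998, -0.06, -0.002, -0.0]
ft_force: [0.2, 0.2, -1.6]
grip_width: 0.0457
```

Call:
step_arm(
  steps=[
    [1,0.07,1,0,0,0,0],
    [1,0.07,1,0,0,0,0],
    [1,0.07,1,0,0,0,0],
    [1,0.07,1,0,0,0,0],
    [1,0.07,1,0,0,0,0],
    [1,0.07,1,0,0,0,0],
    [1,0.07,1,0,0,0,0],
    [1,0.07,1,0,0,0,0],
    [1,0.07,1,0,0,0,0],
    [1,0.04,0.8,0,0,0,0],
  ],
)

```text
time: 43.05
position: [0.55, -0.3611, 0.291]
tool_rot: [0.998, -0.06, -0.001, -0.001]
ft_force: [0.0, -0.5, -1.0]
grip_width: 0.0457
```

Call:
step_arm(
  steps=[
    [1,0,0.45,0,0,0,0],
    [1,0,0.15,0,0,0,-0.3],
    [1,0,0,0,0,0,-0.7],
    [1,0,0,0,0,0,-0.8],
    [1,0,0,0,0,0,-0.8],
    [1,0,0,0,0,0,-0.6],
    [1,0,0,0,0,0,-0.26],
    [1,0,0,0,0,0,0],
    [1,0,0,0,0,0,0],
    [1,0,0,0,0,0,0],
  ],
)

```text
time: 44.05
position: [0.5492, -0.374, 0.2927]
tool_rot: [0.984, 0.181, -0.0, -0.0]
ft_force: [0.0, 0.3, -0.8]
grip_width: 0.0459
```

```bash
python3 w.py .5503 -.3742 .044 20.9
```

```text
t 44.05 grasp [ 0.5491 -0.374   0.1287] theta 20.84 tilt z [-5.e-04  5.e-04 -1.e+00] grip 0.0459 F [ 0.03  0.32 -0.84] q [-0.77  0.71  1.42  0.    1.01 -1.13]
units in tool axes now [0.041 0.028 3.389]
turn rz units total -0.007 after turn: [0.04  0.026 3.389]
```

Call:
step_arm(
  steps=[
    [1,0.04,0.03,0.4,0,0,0],
    [1,0,0,0.8,0,0,0],
    [1,0,0,0.8,0,0,0],
    [1,0,0,0.4,0,0,0],
    [1,0,0,0.1,0,0,0],
    [1,0,0,0,0,0,0],
    [1,0,0,0,0,0,0],
    [1,0,0,0,0,0,0],
    [1,0,0,0,0,0,0],
    [1,0,0,0,0,0,0],
  ],
)

```text
time: 45.05
position: [0.5506, -0.3747, 0.2311]
tool_rot: [0.983, 0.181, 0.0, 0.0]
ft_force: [0.6, 0.2, -0.4]
grip_width: 0.0459
```

```bash
python3 w.py .5503 -.3742 .044 20.9;  python3 - <<'E'
from h import *
p,d=eyes.camera("side");cv2.imwrite("pics/side11.png",cv2.resize(p[120:260,230:430,::-1],None,fx=4,fy=4))
E
```

```text
t 45.05 grasp [ 0.5507 -0.3748  0.0671] theta 20.86 tilt z [ 7.e-04 -7.e-04 -1.e+00] grip 0.0459 F [ 0.63  0.23 -0.43] q [-0.76  0.79  1.44 -0.    0.9  -1.13]
units in tool axes now [-0.006 -0.029  0.924]
turn rz units total -0.004 after turn: [-0.006 -0.029  0.924]
```

View pics/side11.png

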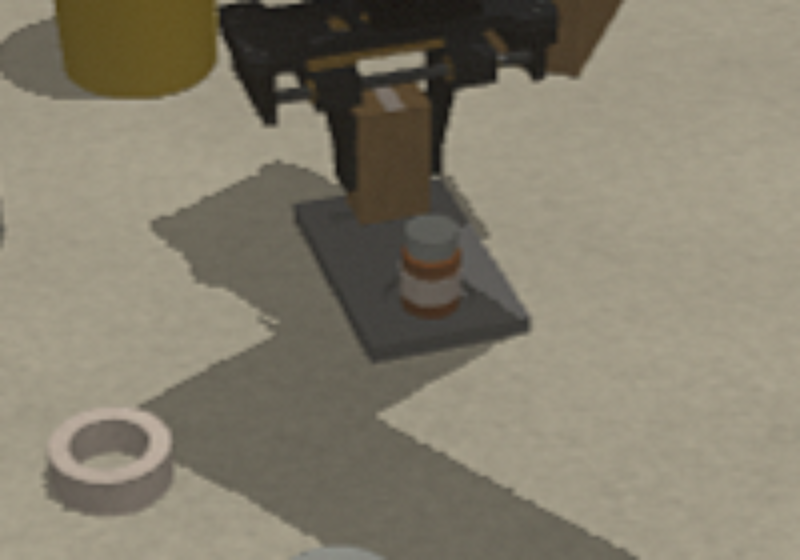

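The carton at (392,160) hangs upright over the oblong recess. I'll lower it until it touches.

Call:
step_arm(
  steps=[
    [1,0,-0.02,0.3,0,0,0],
    [1,0,0,0.25,0,0,0],
    [1,0,0,0.12,0,0,0],
    [1,0,0,0.06,0,0,0],
    [1,0,0,0.04,0,0,0],
    [1,0,0,0.04,0,0,0],
    [1,0,0,0.03,0,0,0],
    [1,0,0,0,0,0,0],
    [1,0,0,0,0,0,0],
    [1,0,0,0,0,0,0],
  ],
)

```text
time: 46.1
position: [0.5503, -0.3742, 0.2102]
tool_rot: [0.983, 0.181, 0.0, 0.0]
ft_force: [-1.1, 1.6, 6.0]
grip_width: 0.0459
```

Call:
step_arm(
  steps=[
    [1,0,0,0.02,0,0,0],
    [1,0,0,0.02,0,0,0],
    [1,0,0,0.02,0,0,0],
    [1,0,0,0,0,0,0],
    [1,0,0,0,0,0,0],
    [1,0,0,0,0,0,0],
    [1,0,0,0,0,0,0],
    [1,0,0,0,0,0,0],
    [1,0,0,0,0,0,0],
    [1,0,0,0,0,0,0],
  ],
)

```text
time: 47.1
position: [0.5503, -0.3742, 0.2102]
tool_rot: [0.983, 0.181, 0.0, 0.0]
ft_force: [-3.9, 1.7, 12.4]
grip_width: 0.0459
```

Call:
step_arm(
  steps=[
    [1,0,0,-0.05,0,0,0],
    [0,0,0,0,0,0,0],
    [-0.2,0,0,0,0,0,0],
    [-0.4,0,0,0,0,0,0],
    [-0.4,0,0,0,0,0,0],
    [-0.4,0,0,-0.3,0,0,0],
    [-0.4,0,0,-0.8,0,0,0],
    [-0.4,0,0,-1,0,0,0],
    [-0.4,0,0,-1,0,0,0],
    [-0.4,0,0,-1,0,0,0],
  ],
)

```text
time: 48.1
position: [0.5503, -0.3741, 0.3129]
tool_rot: [0.983, 0.181, 0.0, 0.0]
ft_force: [0.4, 0.1, 0.1]
grip_width: 0.061
```

Call:
step_arm(
  steps=[
    [-0.6,0,0,-1,0,0,0],
    [-1,0,0,-1,0,0,0],
    [-1,0,0,-1,0,0,0],
    [-1,-0.5,0,-0.6,0,0,0],
    [-1,-1,0,0,0,0,0],
    [-1,-1,0,0,0,0,0],
    [-1,-1,0,0,0,0,0],
    [-1,-1,0,0,0,0,0],
    [-1,-1,0,0,0,0,0],
    [-1,-1,0,0,0,0,0],
  ],
)

```text
time: 49.1
position: [0.3966, -0.4322, 0.4015]
tool_rot: [0.983, 0.181, -0.0, -0.0]
ft_force: [0.2, -0.4, 0.0]
grip_width: 0.0868
```

Run:
```python
from h import *
for n in["side","top"]:
    i=eyes.camera_info(n);p,d=eyes.camera(n);cv2.imwrite(f"pics/{n}12.png",p[:,:,::-1]);W=cloud(i,d)
    if n=="side": cv2.imwrite("pics/s12z.png",cv2.resize(p[130:230,280:400,::-1],None,fx=5,fy=5))
    if n=="top":
        L0=np.array([.509,.322]);a=np.radians(-10.7);S0=np.array([.536,-.3368]);b=np.radians(20.9)
        z=W[...,2]; m=((z>0.018)&(z<0.12)&(d>0)&(W[...,0]>0.3)&(W[...,0]<0.75)).astype(np.uint8)
        nn,l,s,c=cv2.connectedComponentsWithStats(m)
        for k in range(1,nn):
            if s[k,4]<100: continue
            q=W[l==k]; h=np.percentile(q[:,2],95); tp=q[q[:,2]>h-0.006]
            r=cv2.minAreaRect((tp[:,:2]*1000).astype(np.float32));o=np.array(r[0])/1000
            loc=[]
            for O,t in((L0,a),(S0,b)):
                D=o-O;loc.append(np.round([1000*(D[0]*np.cos(t)+D[1]*np.sin(t)),1000*(-D[0]*np.sin(t)+D[1]*np.cos(t))],0))
            print(np.round(c[k]),"top",round(h,4),np.round(r[0],1),np.round(r[1],1),round(r[2],1),"L/S",*loc)
print(status.get_obs()["ft_force"],status.get_obs()["time"])
```

```text
[ 21. 168.] top 0.1143 [713.1 534. ] [29.7 66.8] 73.5 L/S [161. 246.] [476. 750.]
[630. 162.] top 0.1028 [ 732.  -539.2] [35.1  5.1] 4.8 L/S [ 379. -805.] [ 111. -259.]
[396. 182.] top 0.0276 [ 689.9 -130.1] [65.6 66.2] 88.7 L/S [ 262. -411.] [217. 138.]
[325. 252.] top 0.0432 [557.8  -3.3] [65.8 66.1] 0.8 L/S [ 108. -311.] [139. 304.]
[125. 252.] top 0.0559 [553.  345.8] [62.6 60.4] 89.9 L/S [39. 32.] [259. 632.]
[540. 256.] top 0.0847 [ 550.5 -373.6] [46.9 33.8] 19.9 L/S [ 170. -676.] [  0. -40.]
[170. 261.] top 0.0906 [538.4 266.9] [19. 20.] 33.3 L/S [ 39. -49.] [218. 563.]
[495. 274.] top 0.0614 [ 520.5 -298. ] [29.5 31. ] 83.6 L/S [ 126. -607.] [-1. 42.]
[134. 304.] top 0.0493 [462.3 329.5] [82.2 46.2] 78.7 L/S [-47.  -1.] [169. 649.]
[279. 320.] top 0.0817 [438.4  73.4] [23.  23.2] 2.2 L/S [ -23. -257.] [ 55. 418.]
[-0.4773684  -0.63125651  0.95889015] 49.2
```

View pics/side12.png

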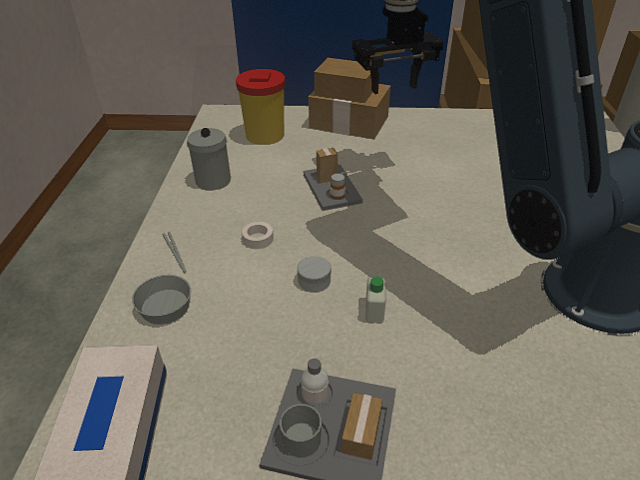

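View pics/s12z.png

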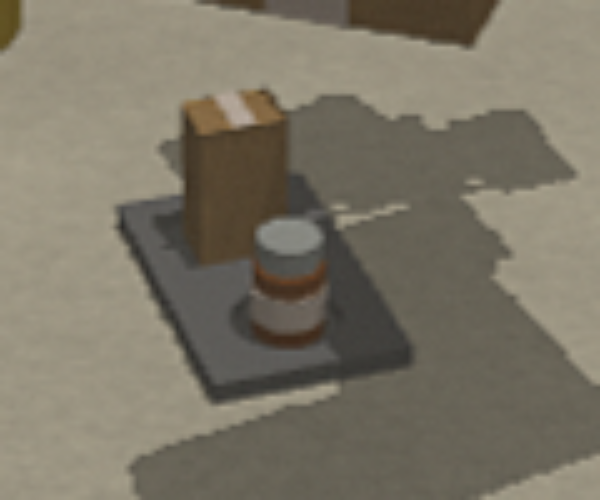

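View pics/top12.png

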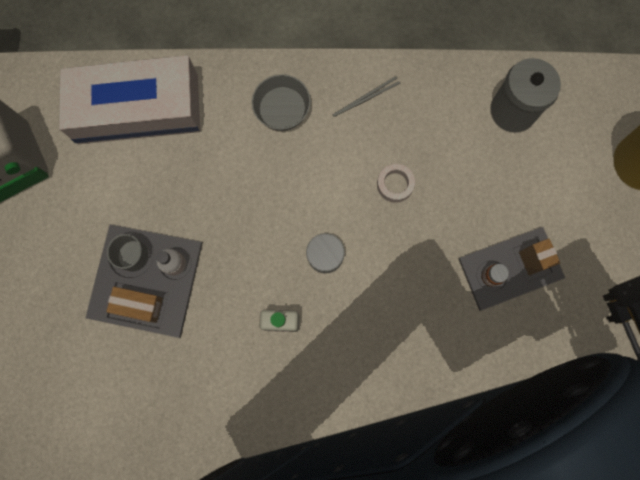

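All five tops rose by about 4 mm, which matches the recess floors. They sit within about 2 mm of the recess centres, and the tape, tin and flat bottle are unmoved. Handing in.

```bash
python3 -c "
from rig import robot
print(robot.hand_in())"
```

```text
the job is handed in; nothing more can be done
None
```

I made up both kits in the listed order (saline bottle, bowl, dressings, vial, ampoule carton) and handed the job in at about 49 s of the 134 s allowed. I lowered each thing into its recess by hand before letting go. On all but the bottle the force reading showed it touching the recess floor first. I put the bottle down by its known height, and the later checks show it seated.

**Seating:** in the last camera checks all five stand upright, the bowl mouth up, within about 2 mm of their recess centres. Their tops are 3.5–4.3 mm higher than they were on the table, which matches the 4 mm recess floors.

**Left in place:** the tape roll, tin and flat white bottle are where they were, to within 1 mm. The gripper is open and clear of everything, and the highest force I read was about 13 N. No check failed or disagreed.

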